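Put the spring barrel and shift key back in the parts case

TASK

Slide the cover of the wooden parts case fully back by its handle, then put the brass spring barrel and the steel shift key lever each into the slot whose label card shows its outline: set them down gently, the barrel upright with its spindle up, the lever flat on its feet along the slot. Then slide the cover fully shut again. Leave the slot with the cross label empty and all the other things on the table where they are.

Things in the scene. Friction and masses are not known exactly. Their poses are not given: they have to be found in the camera images.
- case: Wooden parts case, fixed. Origin on the table under the middle slot's centre; x from front (robot side) to back, y along the row of slots, z up. Front rail x -149 to -94 mm, 68 high, label cards on its top before each slot. Side walls 70 high, inner faces y = +-180. Back block x 94 to 289, 66 high; the open cover slides over it. Slots at y = -112, 0, 112 in changing order
- cover (a joint): How far the flat sliding cover (188 x 380 mm, 8 thick, top 78 mm above the table) is pushed back along the case's +x, in m: 0 = fully shut over all slots, 0.185 = fully open on its stop. Stays where it is left; takes about 2.5 N plus light damping. May start a little open
- cover_handle (a point): Centre of the cover's handle, an upright wooden block 22 mm along the case's x, 70 along y, 38 high, standing on the cover near its front edge; 97 mm above the table, 19 above the cover's top. With the cover shut it is at x = -64 mm, y = 0 of the case. Axes as the case
- slot_barrel_floor (a point): Centre of the floor (6 mm above the table) of the spring barrel's slot. Every slot is 176 mm long (case x) and 106 wide (case y), with dividers standing 12 mm above its floor. Its card, 122 mm from here towards the front, shows a dark disc with a light ring in it. Axes as the case
- slot_key_floor (a point): The same point of the slot for the shift key lever, whose card shows a bar with a round disc at one end and a square at the other. Axes as the case
- slot_cross_floor (a point): The same point of the third slot, whose card shows a diagonal cross: nothing belongs in it now
- barrel_mid (a point): Centre of the brass spring barrel, 27 mm above its underside: a drum 62 mm in diameter and 28 high with a round spindle 24 mm in diameter standing 26 mm out of its top (54 high in all). About 0.3 kg. Local z points up the spindle
- barrel: The same barrel; origin at the centre of its underside
- key_mid (a point): Centre of the steel shift key lever, 20 mm above its underside: a bar 14 mm wide along x, top 40 and underside 8 mm above the feet, free to grip 35 mm either side of here; at +x a round key top 38 mm across (centre at 54 mm), at -x a block 32 x 34 (centre at -57), both 40 high; 146 long in all. About 0.25 kg. Local z up. Either end may face the case's front
- shift_key: The same lever; origin underneath its middle
- brush: Bystander, to be left alone: turned beech brush, 180 long, 29 thick, lying; origin underneath where handle meets ferrule (mm)
- screwdriver: Bystander, to be left alone: screwdriver lying between the storage case and the two parts, about 30 high at most; origin under it (mm)
- ribbon_tin: Bystander, to be left alone: flat round grey tin, 70 diameter, 30 high; origin at the centre of its underside (mm)
- carriage_frame: Bystander, to be left alone: cast aluminium ladder-shaped carriage frame, 80 x 266, 45 high at its ends; origin at the centre of its underside (mm)
- spanner: Bystander, to be left alone: flat steel spanner lying on the table; origin under it (mm)

How it is judged:
By the outcome, as a careful person would: the job done as asked, in the order asked, and still so for the second after the job is handed in, with the robot touching nothing.
It also fails if it takes over 72 s, if anything falls off the work surface, if the arm or the gripper's body presses on something with over 40 N, if the wrist force passes 120 N, or if a joint passes its speed limit or range.

ROBOT

A 7-joint arm with a two-finger parallel gripper is mounted at the origin on the work surface. World frame = base frame: x ahead of the robot, y to its left, z up, the work surface at z = 0. Lengths are in m, angles in rad, forces in N, time in s.
With the tool pointing down it reaches from about 0.4 to 0.85 m from the base axis. Payload 10.4 kg.
Tool frame: the origin (TCP) lies at the very end of the fingers, on their centre line; the grasp point (between the pads) lies 19 mm behind it; y points along the fingers, x is the direction in which the jaws open and shut, and the axes are right-handed (so a half turn about y gives the same grasp; the last joint's range is limited). The gripper opens to 87 mm and grips with 3 to 60 N. Pads are 19 mm wide; open, the fingers measure 117 mm over their backs; the gripper's body (75 mm by 190 mm) begins 51 mm behind the grasp point.
Start: joints at [1.293, 0.332, -0.065, 1.46, 0.022, 1.35, -0.088], TCP at [0.158, -0.605, 0.223] pointing down, gripper open.
Joint ranges: [-2.6, 2.6], [-0.5, 2.12], [-1.47, 1.34], [0.16, 2.42], [-1.27, 4.41], [0.06, 2.06], [-2.6, 2.6]. Speed limits (rad/s): [2.22, 2.22, 2.79, 2.79, 3.14, 3.14, 3.14].

INTERFACE

Orientations are given as a unit quaternion [x, y, z, w].
In Python, from bench import readout, vision, r gives the robot as it stands.
- The arm moves only by the tool arm_command, never from a script. Its argument "targets" is a list that holds one entry, the list of rows, each a list of 6 numbers: the shift along the tool's x, y, z in m, then the turn, a rotation vector about the tool's x, y, z in degrees. A call has 1 to 12 rows; each row shifts and turns the commanded pose from where the row before left it, along the tool's axes as they then stand; what a row does not reach is not made up. A row lasts 1/12 s, in which the tool goes at most 41.7 mm and 7.16 degrees, less where a joint would pass 70% of its speed; a pose out of reach is approached as far as the arm can. A call is refused whole if a number of a shift passes 0.0417 or a number of a turn 7.16, either way. A call with a gripper value outside its range is refused whole. "hand" is the opening, from 0 (shut) to 1 (fully open), set as the call begins (left out, the last holds). The fingers move at their own pace and stop on an object; "grip_force" is the grip in N (left out, the last holds). Time passes only in rows, so rows that do not move let the fingers close. It gives the time, the measured TCP pose, the force and the opening at its end, in the units of the state.
- readout.read_state(): the state, without advancing time (a new reading comes with each control period).
- vision.camera(name): name is "scene" or "side" or "wrist"; returns a dict with "pixels" (480x640x3 uint8, blue, green, red), "fovy" (degrees; the focal length in pixels is half the picture's height over the tangent of half this angle, whatever the lens; pixels are square), "cx", "cy" (the principal point, pixels), "R" (3x3) and "t" (3): a world point X has camera coordinates R X + t; the wrist camera has in their place "mount" (4x4, takes a point from camera to tool coordinates, whose origin is the TCP and whose axes are the tool frame's). Camera axes: x right, y down, z forward; pixel columns grow to the right and rows downward; lengths in m; the calibration is good to about 2 mm. A picture is of the moment at which its call begins: read the wrist's pose just before it. There is no depth.
- r.close_job(): hands the job in, once; it reports no verdict.
The state is a dict: "time": time; "joint_positions": joint angles; "joint_vel": joint speeds; "joint_torque": joint torques, N m; "ee_pos": TCP position; "eef_rot": TCP orientation; "ft_force": force on the tool from outside, world axes, zero at the start; "torque": the same for the moment, N m; "width": finger opening in m.
Only numpy, scipy, OpenCV 4.12 (cv2) and the standard library are available. Lean on these libraries where they do the work, as an engineer would, in place of code of your own. Each camera call takes 0.05 s, during which the arm holds its last target.

## Working session

There is one attempt and no reset: what is moved stays moved. The work goes in short steps, Python scripts to look and compute and a tool call to move; the robot and the scene stay as the last step left them, time stands still between calls to the robot, and variables do not carry over. Pictures are saved under pics/ and viewed, and the job is handed in when it is done.

Besides the shell and the picture viewer there is one more tool, called after ">>>" in YAML: its name, and indented under it one key for each argument. arm_command: Moves the arm, as the interface text tells. Its arguments: {"type":"object","properties":{"targets":{"type":"array","items":{"type":"array","items":{"type":"array","items":{"type":"number"}}}},"hand":{"type":"number"},"grip_force":{"type":"number"}},"required":["targets"]}

```bash
ls -la; mkdir -p pics
python3 - <<'E'
from bench import readout, vision, r
import cv2,numpy as np
s=readout.read_state()
for k,v in s.items(): print(k,np.round(v,4) if not isinstance(v,dict) else v)
for n in ["scene","side","wrist"]:
    c=vision.camera(n); cv2.imwrite(f"pics/{n}0.png",c["pixels"])
    print(n,{k:(np.round(v,4).tolist()) for k,v in c.items() if k!="pixels"})
E
```

```text
total 12
drwxr-xr-x  3 agent agent 4096 Dec  6 08:57 .
drwxr-xr-x 23 root  root  4096 Dec  6 08:57 ..
drwxr-xr-x  2 agent agent 4096 Dec  6 08:57 pics
time 0.0
joint_positions [ 1.2934  0.3329 -0.0647  1.461   0.0216  1.3499 -0.0885]
joint_vel [ 0.0004 -0.0002  0.0001 -0.0016  0.0001  0.0004 -0.0008]
joint_torque [-6.00000e-04 -6.23267e+01  2.39000e-02 -3.89901e+01 -6.14000e-02
  3.99000e-02  2.00000e-04]
ee_pos [ 0.1574 -0.6044  0.2217]
eef_rot [-0.5592  0.4328 -0.432   0.5598]
ft_force [-0.4117 -1.1393  0.1022]
torque [ 0.012   0.0394 -0.0269]
width 0.0869
scene {'fovy': 52.069, 'cx': 323.5039, 'cy': 237.1597, 'R': [[0.1665, 0.986, 0.009], [0.812, -0.1319, -0.5685], [-0.5594, 0.1019, -0.8226]], 't': [0.0227, -0.4083, 1.6442]}
side {'fovy': 48.3789, 'cx': 314.9186, 'cy': 236.6083, 'R': [[-0.8289, -0.5588, 0.0256], [-0.2923, 0.3937, -0.8715], [0.4769, -0.7299, -0.4897]], 't': [0.3946, 0.2608, 0.8794]}
wrist {'fovy': 59.1917, 'cx': 321.1047, 'cy': 233.9395, 'mount': [[1.0, -0.0001, 0.0002, -0.0005], [-0.0002, -0.2601, 0.9656, -0.1627], [-0.0, -0.9656, -0.2601, 0.0708], [0.0, 0.0, 0.0, 1.0]]}
```

View pics/scene0.png

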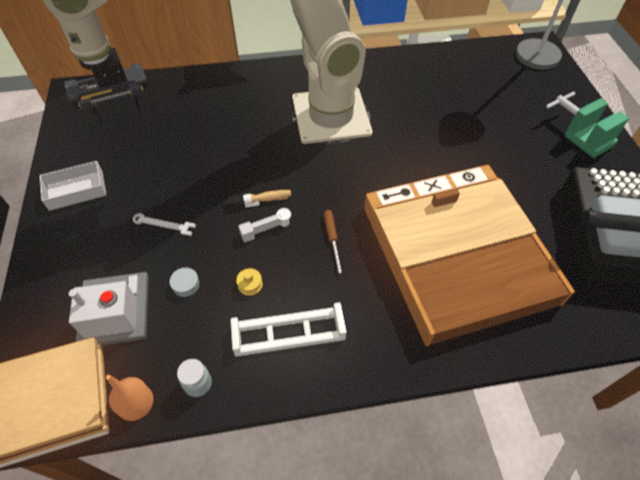

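View pics/side0.png

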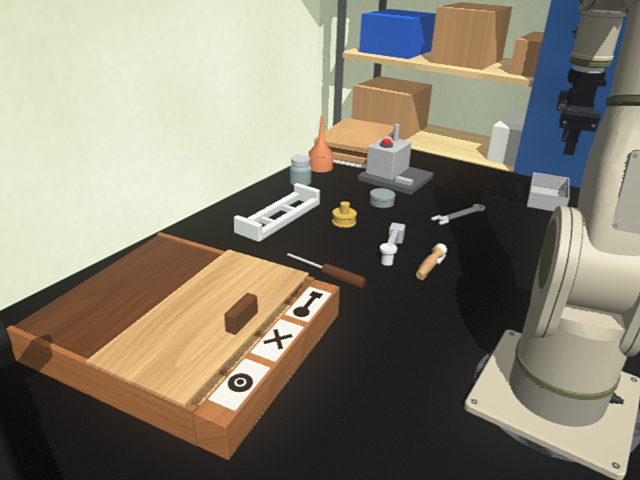

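View pics/wrist0.png

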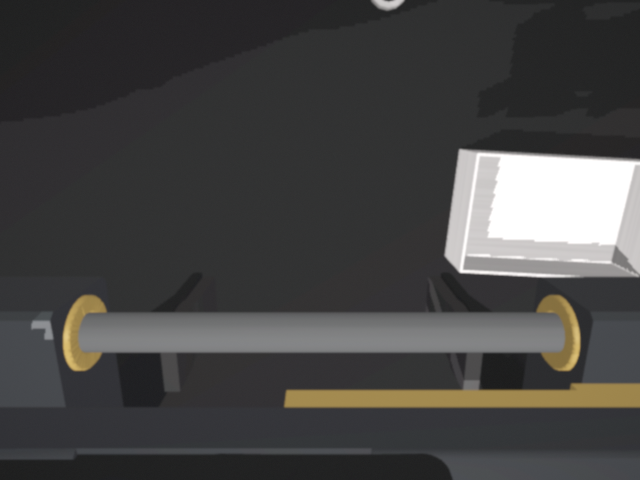

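```bash
cat > h.py <<'E'
import numpy as np,cv2
from bench import readout,vision,r
from scipy.spatial.transform import Rotation as Ro
def f(c): return 240/np.tan(np.radians(c["fovy"])/2)
def RT(c):
    if "R" in c: return np.array(c["R"]),np.array(c["t"])
    s=c["state"]; T=np.eye(4);T[:3,:3]=Ro.from_quat(s["eef_rot"]).as_matrix();T[:3,3]=s["ee_pos"]
    M=np.linalg.inv(T@np.array(c["mount"])); return M[:3,:3],M[:3,3]
def proj(c,X):
    R,t=RT(c); p=np.atleast_2d(X)@R.T+t
    return np.c_[f(c)*p[:,0]/p[:,2]+c["cx"],f(c)*p[:,1]/p[:,2]+c["cy"]]
def plane(c,uv,z):
    R,t=RT(c); uv=np.atleast_2d(uv).astype(float)
    d=np.c_[(uv[:,0]-c["cx"])/f(c),(uv[:,1]-c["cy"])/f(c),np.ones(len(uv))]@R
    o=-R.T@t; return o+d*((z-o[2])/d[:,2])[:,None]
def tri(c1,u1,c2,u2):
    A=[];b=[]
    for c,u in((c1,u1),(c2,u2)):
        R,t=RT(c);d=R.T@np.array([(u[0]-c["cx"])/f(c),(u[1]-c["cy"])/f(c),1]);d/=np.linalg.norm(d);o=-R.T@t
        P=np.eye(3)-np.outer(d,d);A.append(P);b.append(P@o)
    A=np.vstack(A);b=np.concatenate(b);x=np.linalg.lstsq(A,b,rcond=None)[0];return x,np.linalg.norm(A@x-b)
def cam(n):
    s=readout.read_state();c=vision.camera(n)
    if n=="wrist":c["state"]=s
    return c
def crop(c,x0,y0,x1,y1,k,name):
    im=c["pixels"] if isinstance(c,dict) else c
    o=cv2.resize(im[y0:y1,x0:x1],None,fx=k,fy=k,interpolation=cv2.INTER_CUBIC);step=20
    for u in range(-(-x0//step)*step,x1,step):cv2.line(o,((u-x0)*k,0),((u-x0)*k,6),(0,0,255),1);cv2.putText(o,str(u),((u-x0)*k,16),0,.35,(0,0,255),1)
    for v in range(-(-y0//step)*step,y1,step):cv2.line(o,(0,(v-y0)*k),(6,(v-y0)*k),(0,0,255),1);cv2.putText(o,str(v),(8,(v-y0)*k+4),0,.35,(0,0,255),1)
    cv2.imwrite("pics/"+name,o)
E
python3 - <<'E'
from h import *
import pickle
s=cam("scene");d=cam("side");pickle.dump((s,d),open("c0.pkl","wb"))
crop(s,355,155,585,345,3,"s_case.png");crop(d,0,220,350,470,2,"d_case.png")
crop(s,225,180,345,300,5,"s_parts.png");crop(d,300,180,460,300,5,"d_parts.png")
E
```

```text
(no output)
```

View pics/s_case.png

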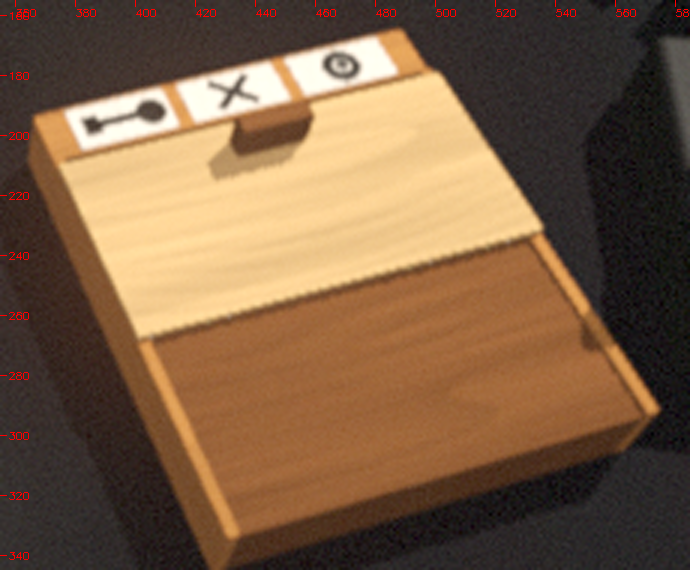

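View pics/d_case.png

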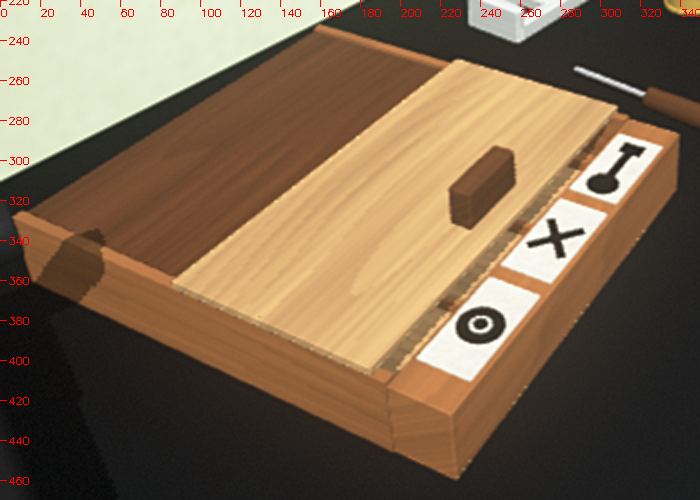

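View pics/s_parts.png

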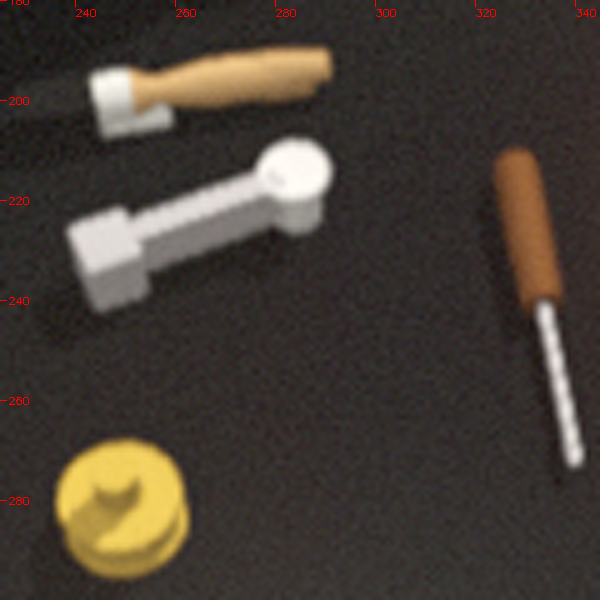

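View pics/d_parts.png

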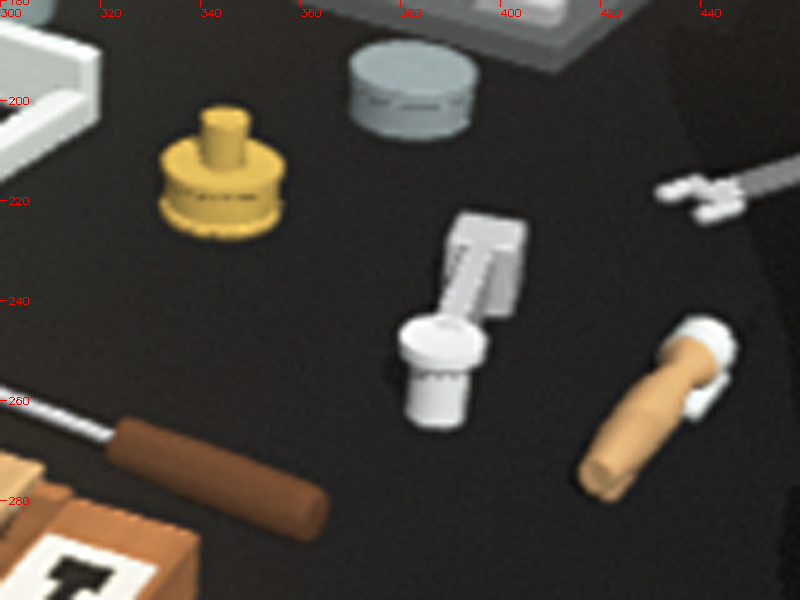

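Run:
```python
from h import *
import pickle
from scipy.optimize import least_squares
s,d=pickle.load(open("c0.pkl","rb"))
S=lambda x,y:(355+x/3,155+y/3); D=lambda x,y:(x/2,220+y/2)
cards={-112:(S(123.5,118),D(616,169)),0:(S(235,92),D(555,238.5)),112:(S(342,66),D(480,325))}
for y,(a,b) in cards.items(): x,e=tri(s,a,d,b);print(y,x.round(4),round(e*1000,1), plane(s,a,.068).round(4),plane(d,b,.068).round(4))
def P(p,X):
    c,q=np.cos(p[2]),np.sin(p[2]);X=np.array(X)/1000;return [p[0]+c*X[0]-q*X[1],p[1]+q*X[0]+c*X[1],X[2]]
def res(p):
    o=[]
    for y,(a,b) in cards.items():
        X=P(p,(-122,y,68));o+=[proj(s,X)[0]-a,proj(d,X)[0]-b]
    return np.ravel(o)
f0=least_squares(res,[.65,.4,0]);p=f0.x;print(p,np.degrees(p[2]),f0.fun.round(1))
for X in [(289,-180,70),(289,180,70),(-64,0,116),(-82,-190,78),(94,190,78)]: print(X,proj(s,P(p,X)).round(1),proj(d,P(p,X)).round(1))
for yy in(-112,0,112):print(P(p,(0,yy,6)))
# parts
Q=lambda x,y:(225+x/5,180+y/5);W=lambda x,y:(300+x/5,180+y/5)
for n,a,b in [("spindle top",Q(115,468),W(225,118)),("drum",Q(120,510),W(222,185)),("round",Q(295,172),W(443,342)),("block",Q(107,243),W(487,233))]:
    x,e=tri(s,a,d,b);print(n,x.round(4),round(e*1000,1),plane(s,a,.04).round(4),plane(d,b,.04).round(4))
# screwdriver ends, brush
for n,a in [("sd handle",Q(515,155)),("sd tip",Q(575,465)),("brush tip",Q(330,65)),("brush other",Q(100,100))]:print(n,plane(s,a,.015).round(3))
```

```text
-112 [0.4201 0.1097 0.0666] 1.0 [[0.4218 0.1097 0.068 ]] [[0.4187 0.1105 0.068 ]]
0 [0.4063 0.2199 0.0679] 2.5 [[0.4078 0.221  0.068 ]] [[0.4053 0.2184 0.068 ]]
112 [0.3917 0.3299 0.0683] 2.4 [[0.3927 0.3312 0.068 ]] [[0.391  0.3283 0.068 ]]
[0.52655427 0.23541819 0.13320196] 7.631910194829269 [-0.6 -0.3 -0.1 -1.  -0.8 -0.5 -0.5  0.2 -0.6 -0.5 -0.7  0.8]
(289, -180, 70) [[435.3 332.5]] [[155.4 233.3]]
(289, 180, 70) [[571.2 292. ]] [[  9.  324.8]]
(-64, 0, 116) [[445.  189.2]] [[246.1 305.8]]
(-82, -190, 78) [[374.6 209.1]] [[307.9 272.4]]
(94, 190, 78) [[533.6 226.7]] [[ 89.7 363. ]]
[np.float64(0.5414288150318708), np.float64(0.12441031892539736), np.float64(0.006)]
[np.float64(0.5265542725202266), np.float64(0.2354181924527706), np.float64(0.006)]
[np.float64(0.5116797300085824), np.float64(0.3464260659801438), np.float64(0.006)]
spindle top [ 0.5994 -0.3176  0.0516] 1.0 [[ 0.593  -0.3179  0.04  ]] [[ 0.6112 -0.3396  0.04  ]]
drum [ 0.6004 -0.3199  0.0116] 1.3 [[ 0.6178 -0.3174  0.04  ]] [[ 0.5726 -0.2729  0.04  ]]
round [ 0.4157 -0.2054  0.0358] 1.7 [[ 0.4202 -0.2048  0.04  ]] [[ 0.4123 -0.2003  0.04  ]]
block [ 0.4467 -0.3121  0.0355] 2.4 [[ 0.4518 -0.3108  0.04  ]] [[ 0.4429 -0.3066  0.04  ]]
sd handle [[ 0.409 -0.079  0.015]]
sd tip [[ 0.615 -0.083  0.015]]
brush tip [[ 0.327 -0.174  0.015]]
brush other [[ 0.331 -0.308  0.015]]
```

```bash
cat >> h.py <<'E'
def go(x,y,z,yaw=None):
    """tool-frame shift first (no turning), then turn about tool y (deg); yaw = heading of tool x in world, deg"""
    s=readout.read_state();R=Ro.from_quat(s["eef_rot"]).as_matrix()
    cur=np.degrees(np.arctan2(R[1,0],R[0,0]))
    sh=R.T@(np.array([x,y,z])-s["ee_pos"])
    print("t",round(s["time"],2),"pos",np.round(s["ee_pos"],4),"yaw",round(cur,2),"down",R[:,1].round(4),"j",np.round(s["joint_positions"],2),"F",np.round(s["ft_force"],1),"w",round(s["width"],4))
    print("shift mm",(sh*1000).round(1),"rows>=",round(np.abs(sh).max()/.0417,2))
    if yaw is not None:
        Rt=Ro.from_euler("z",yaw,degrees=True).as_matrix()@np.array([[1,0,0],[0,0,1],[0,-1,0]]).T
        print("axes",R.round(3).tolist())
        print("turn rotvec deg",Ro.from_matrix(R.T@Rt).as_rotvec(degrees=True).round(2))
E
python3 - <<'E'
from h import *
go(.48,-.28,.28,7.6)
E
```

```text
t 0.25 pos [ 0.1575 -0.6047  0.2222] yaw -75.4 down [-1.e-04  6.e-04 -1.e+00] j [ 1.29  0.33 -0.06  1.46  0.02  1.35 -0.09] F [-0.3  0.1 -0.4] w 0.087
shift mm [-232.9  -57.7  393.9] rows>= 9.45
axes [[0.252, -0.0, 0.968], [-0.968, 0.001, 0.252], [-0.001, -1.0, 0.0]]
turn rotvec deg [ 1.3479e+02 -4.0000e-02  1.1926e+02]
```

```bash
sed -i 's/\[0,-1,0\]\]).T/[0,-1,0]])/' h.py
python3 - <<'E'
from h import *
go(.48,-.28,.28,7.6)
E
```

```text
t 0.25 pos [ 0.1575 -0.6047  0.2222] yaw -75.4 down [-1.e-04  6.e-04 -1.e+00] j [ 1.29  0.33 -0.06  1.46  0.02  1.35 -0.09] F [-0.3  0.1 -0.4] w 0.087
shift mm [-232.9  -57.7  393.9] rows>= 9.45
axes [[0.252, -0.0, 0.968], [-0.968, 0.001, 0.252], [-0.001, -1.0, 0.0]]
turn rotvec deg [-2.0e-02 -8.3e+01 -3.0e-02]
```

>>> arm_command:
  targets:
    - [[-0.0233, -0.006, 0.0394, 0, 0, 0], [-0.0233, -0.006, 0.0394, 0, 0, 0], [-0.0233, -0.006, 0.0394, 0, 0, 0], [-0.0233, -0.006, 0.0394, 0, 0, 0], [-0.0233, -0.006, 0.0394, 0, 0, 0], [-0.0233, -0.006, 0.0394, 0, 0, 0], [-0.0233, -0.006, 0.0394, 0, 0, 0], [-0.0233, -0.006, 0.0394, 0, 0, 0], [-0.0233, -0.006, 0.0394, 0, 0, 0], [-0.0233, -0.006, 0.0394, 0, 0, 0], [0, 0, 0, 0, 0, 0]]

```text
time: 1.17
ee_pos: [0.4548, -0.3039, 0.278]
eef_rot: [-0.561, 0.429, -0.43, 0.563]
ft_force: [0.3, 0.4, 0.1]
width: 0.0871
```

Run:
```python
from h import *
import pickle
c=cam("wrist");pickle.dump(c,open("w1.pkl","wb"));cv2.imwrite("pics/w1.png",c["pixels"])
go(.48,-.28,.28,7.6)
for X in [(.6,-.318,.054),(.431,-.259,.04)]:print(proj(c,X))
```

```text
t 1.22 pos [ 0.452  -0.3075  0.2773] yaw -74.93 down [ 1.9e-03  7.0e-04 -1.0e+00] j [ 0.83  0.16 -0.36  1.57  0.05  1.42 -0.84] F [-0.6 -1.4 -0.2] w 0.0872
shift mm [-19.2  -2.6  34.2] rows>= 0.82
axes [[0.26, 0.002, 0.966], [-0.966, 0.001, 0.26], [-0.0, -1.0, 0.002]]
turn rotvec deg [-1.000e-01 -8.253e+01  8.000e-02]
[[383.17445424  41.04469364]]
[[270.50655465 209.09246569]]
```

View pics/w1.png

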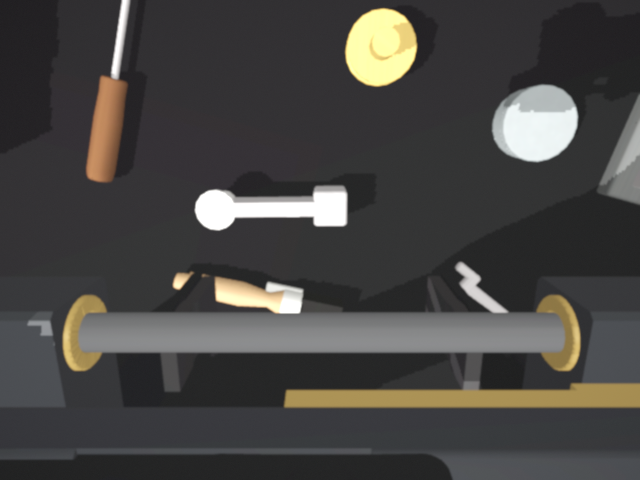

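>>> arm_command:
  targets:
    - [[0, 0, 0, 0, -6.9, 0], [0, 0, 0, 0, -6.9, 0], [0, 0, 0, 0, -6.9, 0], [0, 0, 0, 0, -6.9, 0], [0, 0, 0, 0, -6.9, 0], [0, 0, 0, 0, -6.9, 0], [0, 0, 0, 0, -6.9, 0], [0, 0, 0, 0, -6.9, 0], [0, 0, 0, 0, -6.9, 0], [0, 0, 0, 0, -6.9, 0], [0, 0, 0, 0, -6.9, 0], [0, 0, 0, 0, -6.9, 0]]

```text
time: 2.22
ee_pos: [0.4478, -0.3126, 0.2765]
eef_rot: [0.706, 0.047, -0.047, -0.705]
ft_force: [0.2, 0.2, 0.4]
width: 0.087
```

Run:
```python
from h import *
import pickle
c=cam("wrist");pickle.dump(c,open("w2.pkl","wb"));cv2.imwrite("pics/w2.png",c["pixels"])
go(.475,.2,.26,7.6)
```

```text
t 2.27 pos [ 0.4479 -0.3126  0.2765] yaw 8.2 down [-6.e-04 -2.e-04 -1.e+00] j [ 0.93  0.17 -0.46  1.57  0.07  1.43  0.61] F [0.6 0.3 0.7] w 0.087
shift mm [100.   16.3 503.5] rows>= 12.07
axes [[0.99, -0.001, -0.143], [0.143, -0.0, 0.99], [-0.001, -1.0, -0.0]]
turn rotvec deg [ 0.01  0.6  -0.03]
```

View pics/w2.png

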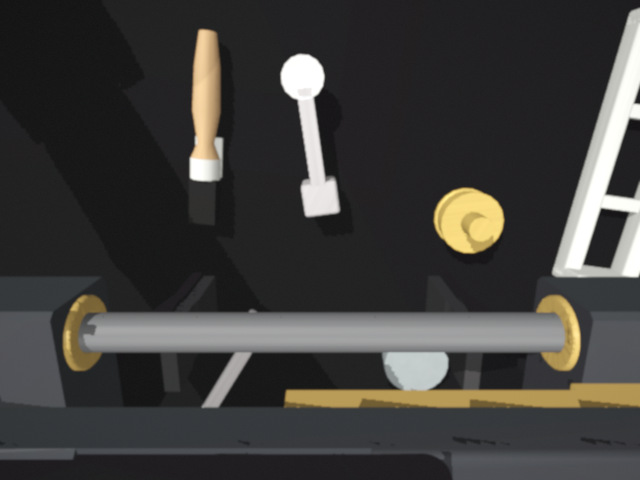

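Run:
```python
from h import *
import pickle
a=pickle.load(open("w1.pkl","rb"));b=pickle.load(open("w2.pkl","rb"))
crop(a,180,160,380,240,4,"w1k.png");crop(b,260,40,520,260,3,"w2k.png")
for n,u,v in [("spindle",(385,41),(482,231)),("round",(215.5,209.5),(303,77)),("block",(330,205),(320,197))]:
    x,e=tri(a,u,b,v);print(n,x.round(4),round(e*1000,1))
```

```text
spindle [ 0.5984 -0.3193  0.0623] 1.0
round [ 0.417  -0.2077  0.0411] 0.4
block [ 0.4469 -0.3149  0.0238] 0.5
```

View pics/w2k.png

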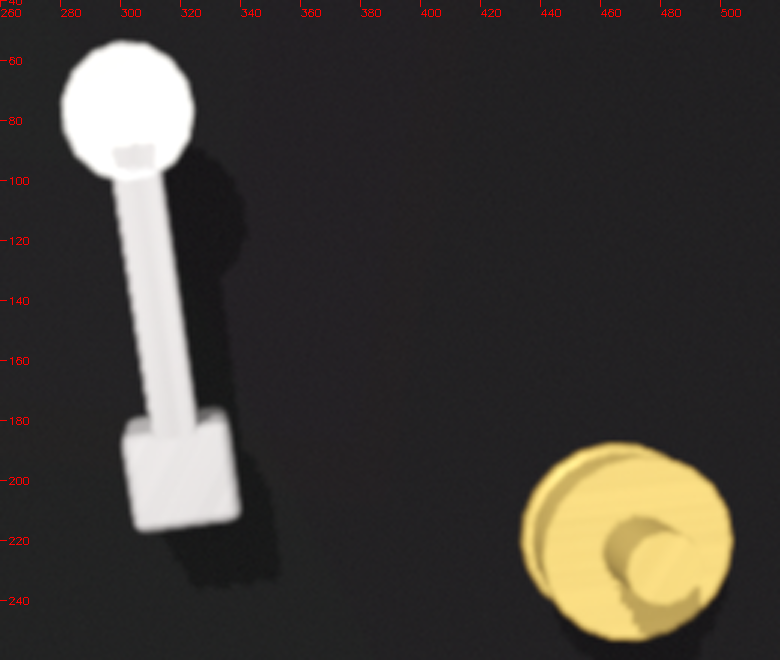

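>>> arm_command:
  targets:
    - [[0.008, 0.0012, 0.039, 0, 0, 0], [0.008, 0.0012, 0.039, 0, 0, 0], [0.008, 0.0012, 0.039, 0, 0, 0], [0.008, 0.0012, 0.039, 0, 0, 0], [0.008, 0.0012, 0.039, 0, 0, 0], [0.008, 0.0012, 0.039, 0, 0, 0], [0.008, 0.0012, 0.039, 0, 0, 0], [0.008, 0.0012, 0.039, 0, 0, 0], [0.008, 0.0012, 0.039, 0, 0, 0], [0.008, 0.0012, 0.039, 0, 0, 0], [0.008, 0.0012, 0.039, 0, 0, 0], [0.008, 0.0012, 0.039, 0, 0, 0]]

```text
time: 3.27
ee_pos: [0.4837, 0.1656, 0.2624]
eef_rot: [0.706, 0.044, -0.044, -0.705]
ft_force: [0.8, -0.3, -0.5]
width: 0.0874
```

Run:
```python
from h import *
import pickle
c=cam("wrist");pickle.dump(c,open("w3.pkl","wb"));cv2.imwrite("pics/w3.png",c["pixels"])
go(.475,.2,.26,7.6)
```

```text
t 3.32 pos [0.4822 0.174  0.2624] yaw 7.59 down [ 8.0e-04  3.3e-03 -1.0e+00] j [ 0.41  0.15 -0.91  1.66  0.12  1.39 -0.39] F [-5.   3.1 -1.8] w 0.0868
shift mm [-3.7  2.4 26.7] rows>= 0.64
axes [[0.991, 0.001, -0.132], [0.132, 0.003, 0.991], [0.001, -1.0, 0.003]]
turn rotvec deg [-0.18 -0.01  0.07]
```

View pics/w3.png

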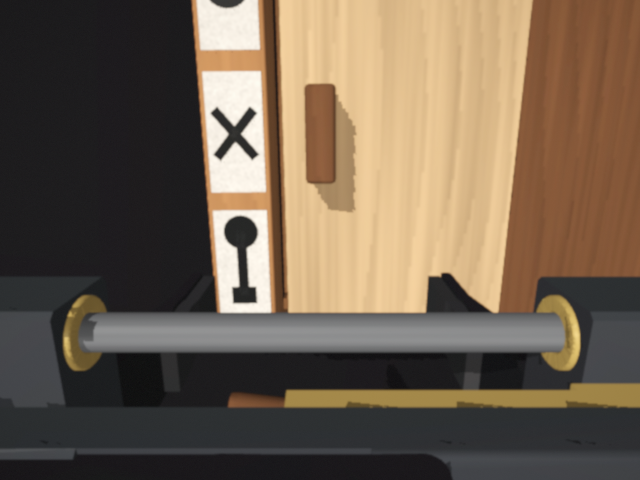

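>>> arm_command:
  targets:
    - [[-0.002, 0.002, 0.025, 0, 0, 0], [0, 0, 0, 0, 0, 0], [0, 0, 0, 0, 0, 0]]

```text
time: 3.57
ee_pos: [0.4781, 0.1897, 0.26]
eef_rot: [0.706, 0.045, -0.046, -0.706]
ft_force: [-1.0, -0.8, -0.7]
width: 0.0872
```

Run:
```python
from h import *
import pickle
c=cam("wrist");pickle.dump(c,open("w4.pkl","wb"));crop(c,180,0,540,280,2,"w4.png")
go(.475,.2,.26,7.6)
p=[0.52655,0.23542,0.1332]
def P(X):
    c_,q=np.cos(p[2]),np.sin(p[2]);X=np.array(X)/1000;return [p[0]+c_*X[0]-q*X[1],p[1]+q*X[0]+c_*X[1],X[2]]
for X in [(-122,0,68),(-122,-112,68),(-64,0,116)]: print(X,P(X),proj(c,P(X)).round(1))
```

```text
t 3.62 pos [0.4786 0.1885 0.2601] yaw 7.28 down [-2.e-04 -6.e-04 -1.e+00] j [ 0.38  0.16 -0.92  1.65  0.13  1.39 -0.43] F [ 0.4 -0.4 -0.5] w 0.0868
shift mm [-2.1  0.1 11.9] rows>= 0.29
axes [[0.992, -0.0, -0.127], [0.127, -0.001, 0.992], [-0.0, -1.0, -0.001]]
turn rotvec deg [ 0.03 -0.32 -0.02]
(-122, 0, 68) [np.float64(0.40563067741839437), np.float64(0.2192176104723529), np.float64(0.068)] [[239.5 161.1]]
(-122, -112, 68) [np.float64(0.42050500223066056), np.float64(0.10820970777448546), np.float64(0.068)] [[246.4 286.8]]
(-64, 0, 116) [np.float64(0.46311691274407574), np.float64(0.22692038582156215), np.float64(0.116)] [[307.5 166.9]]
```

View pics/w4.png

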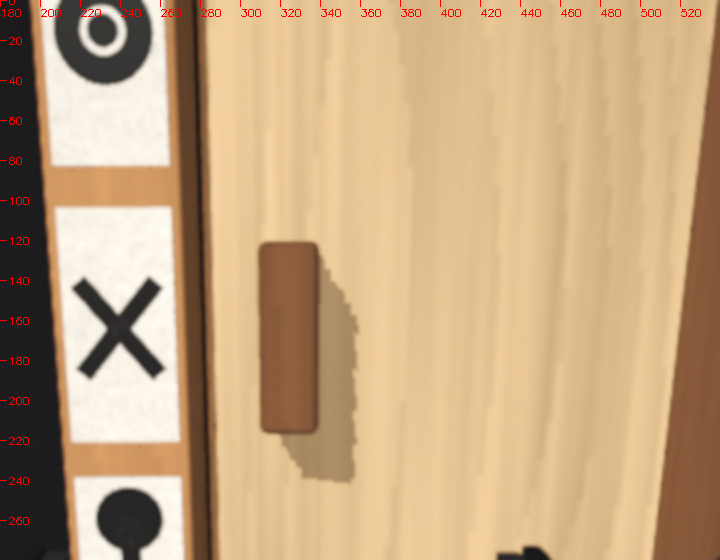

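Run:
```python
from h import *
import pickle
c=pickle.load(open("w4.pkl","rb"))
print(plane(c,[(238.8,163.5),(231.5,14.5)],.068)); a=plane(c,(324.5,168.5),.116)[0];print("handle",a)
p=plane(c,[(238.8,163.5),(231.5,14.5)],.068);d=p[1]-p[0];print(np.linalg.norm(d),np.degrees(np.arctan2(-d[0],d[1])))
print(plane(c,[(324.5,121),(324.5,215)],.116), plane(c,[(310,168),(339,168)],.116))
w=pickle.load(open("w3.pkl","rb"));print(tri(c,(324.5,168.5),w,(320,133)))
go(a[0],a[1],.15,7.6)
```

```text
[[0.40517733 0.21714521 0.068     ]
 [0.39086218 0.32888187 0.068     ]]
handle [0.47542144 0.22738413 0.116     ]
0.11264992512369194 7.30068167409148
[[0.47110477 0.26021555 0.116     ]
 [0.47989739 0.19334136 0.116     ]] [[0.46500094 0.22639683 0.116     ]
 [0.48574788 0.22908241 0.116     ]]
(array([0.47522257, 0.22760304, 0.11836923]), np.float64(0.00021660045339098096))
t 3.62 pos [0.4786 0.1885 0.2601] yaw 7.28 down [-2.e-04 -6.e-04 -1.e+00] j [ 0.38  0.16 -0.92  1.65  0.13  1.39 -0.43] F [ 0.4 -0.4 -0.5] w 0.0868
shift mm [  1.8 110.1  39.1] rows>= 2.64
axes [[0.992, -0.0, -0.127], [0.127, -0.001, 0.992], [-0.0, -1.0, -0.001]]
turn rotvec deg [ 0.03 -0.32 -0.02]
```

>>> arm_command:
  targets:
    - [[0.001, 0, 0.0195, 0, 0, 0], [0.001, 0, 0.0195, 0, 0, 0], [0, 0.037, 0, 0, 0, 0], [0, 0.037, 0, 0, 0, 0], [0, 0.036, 0, 0, 0, 0], [0, 0.03, 0, 0, 0, 0], [0, 0, 0, 0, 0, 0], [0, 0, 0, 0, 0, 0]]

```text
time: 4.28
ee_pos: [0.4753, 0.2266, 0.1199]
eef_rot: [0.706, 0.044, -0.046, -0.705]
ft_force: [0.5, -0.7, 1.2]
width: 0.0871
```

Run:
```python
from h import *
go(.4754,.2275,.09,7.5)
c=cam("side");crop(c,180,220,380,370,4,"d1.png")
```

```text
t 4.28 pos [0.4753 0.2266 0.1199] yaw 7.26 down [-0.0023 -0.0011 -1.    ] j [ 0.25  0.33 -0.9   1.81  0.28  1.14 -0.62] F [ 0.5 -0.7  1.2] w 0.0871
shift mm [ 0.3 29.9  0.9] rows>= 0.72
axes [[0.992, -0.002, -0.126], [0.126, -0.001, 0.992], [-0.002, -1.0, -0.001]]
turn rotvec deg [ 0.05 -0.24 -0.14]
```

View pics/d1.png

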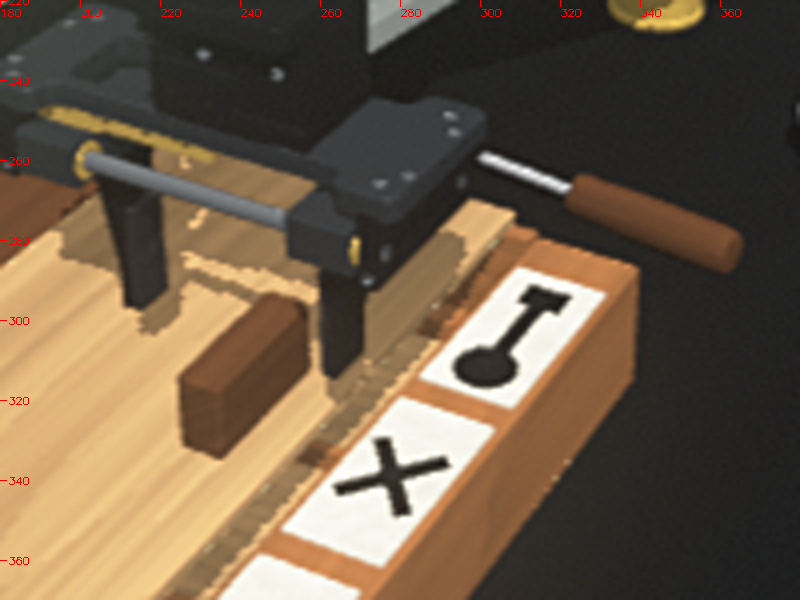

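>>> arm_command:
  targets:
    - [[0, 0.03, 0.001, 0, 0, 0], [0, 0, 0, 0, 0, 0], [0, 0, 0, 0, 0, 0]]

```text
time: 4.58
ee_pos: [0.4757, 0.229, 0.0916]
eef_rot: [0.706, 0.045, -0.045, -0.706]
ft_force: [0.1, 0.3, 0.6]
width: 0.0871
```

>>> arm_command:
  targets:
    - [[0, 0, 0, 0, 0, 0], [0, 0, 0, 0, 0, 0], [0, 0, 0, 0, 0, 0], [0, 0, 0, 0, 0, 0], [0, 0, 0, 0, 0, 0], [0, 0, 0, 0, 0, 0]]
  hand: 0
  grip_force: 25

```text
time: 5.08
ee_pos: [0.4753, 0.2292, 0.0905]
eef_rot: [0.706, 0.046, -0.045, -0.706]
ft_force: [0.2, 0.3, 0.1]
width: 0.0548
```

Run:
```python
from h import *
go(.4754+.1716*.9915,.2275+.1716*.13,.09,7.5)
```

```text
t 5.08 pos [0.4753 0.2292 0.0905] yaw 7.4 down [ 3.e-04 -0.e+00 -1.e+00] j [ 0.23  0.37 -0.89  1.84  0.32  1.09 -0.65] F [0.2 0.3 0.1] w 0.0548
shift mm [171.4   0.6  -1.5] rows>= 4.11
axes [[0.992, 0.0, -0.129], [0.129, -0.0, 0.992], [0.0, -1.0, -0.0]]
turn rotvec deg [ 0.01 -0.1   0.02]
```

>>> arm_command:
  targets:
    - [[0, 0, 0, 0, 0, 0], [0, 0, 0, 0, 0, 0], [0, 0, 0, 0, 0, 0], [0, 0, 0, 0, 0, 0], [0, 0, 0, 0, 0, 0], [0, 0, 0, 0, 0, 0], [0, 0, 0, 0, 0, 0], [0, 0, 0, 0, 0, 0]]

```text
time: 5.75
ee_pos: [0.4752, 0.2292, 0.0903]
eef_rot: [0.706, 0.046, -0.046, -0.706]
ft_force: [-0.1, -1.0, -0.6]
width: 0.0222
```

>>> arm_command:
  targets:
    - [[0.014, 0, 0, 0, 0, 0], [0.014, 0, 0, 0, 0, 0], [0.014, 0, 0, 0, 0, 0], [0.014, 0, 0, 0, 0, 0], [0.014, 0, 0, 0, 0, 0], [0.014, 0, 0, 0, 0, 0], [0.014, 0, 0, 0, 0, 0], [0.014, 0, 0, 0, 0, 0], [0.014, 0, 0, 0, 0, 0], [0.014, 0, 0, 0, 0, 0], [0.014, 0, 0, 0, 0, 0], [0.008, 0, 0, 0, 0, 0]]

```text
time: 6.75
ee_pos: [0.6365, 0.2507, 0.0903]
eef_rot: [-0.705, -0.046, 0.046, 0.706]
ft_force: [-3.7, 0.1, 4.2]
width: 0.0217
```

>>> arm_command:
  targets:
    - [[0.004, 0, 0, 0, 0, 0], [0.002, 0, 0, 0, 0, 0], [0, 0, 0, 0, 0, 0]]

```text
time: 7.0
ee_pos: [0.642, 0.2514, 0.0903]
eef_rot: [-0.705, -0.046, 0.045, 0.706]
ft_force: [2.4, 3.6, -1.1]
width: 0.0214
```

Run:
```python
from h import *
go(.4754+.1716*.9915,.2275+.1716*.13,.09,7.5)
```

```text
t 7.0 pos [0.642  0.2514 0.0903] yaw 7.42 down [ 6.e-04  8.e-04 -1.e+00] j [ 0.07  0.69 -0.76  1.39  0.48  1.25 -0.6 ] F [ 2.4  3.6 -1.1] w 0.0214
shift mm [ 3.4  0.3 -2. ] rows>= 0.08
axes [[0.992, 0.001, -0.129], [0.129, 0.001, 0.992], [0.001, -1.0, 0.001]]
turn rotvec deg [-0.04 -0.08  0.04]
```

>>> arm_command:
  targets:
    - [[0.003, 0, 0, 0, 0, 0], [0.002, 0, 0, 0, 0, 0], [0, 0, 0, 0, 0, 0]]

```text
time: 7.25
ee_pos: [0.6462, 0.2519, 0.0903]
eef_rot: [-0.706, -0.045, 0.046, 0.706]
ft_force: [-4.7, 2.5, 4.1]
width: 0.0217
```

>>> arm_command:
  targets:
    - [[0.002, 0, 0, 0, 0, 0], [0, 0, 0, 0, 0, 0], [0, 0, 0, 0, 0, 0]]

```text
time: 7.5
ee_pos: [0.6462, 0.2519, 0.0903]
eef_rot: [0.706, 0.044, -0.048, -0.705]
ft_force: [-14.3, -1.6, 9.2]
width: 0.022
```

>>> arm_command:
  targets:
    - [[-0.002, 0, 0, 0, 0, 0], [0, 0, 0, 0, 0, 0], [0, 0, 0, 0, 0, 0], [0, 0, 0, 0, 0, 0], [0, 0, 0, 0, 0, 0]]
  hand: 0.45

```text
time: 7.92
ee_pos: [0.6471, 0.251, 0.0902]
eef_rot: [0.706, 0.045, -0.045, -0.706]
ft_force: [-0.4, -0.7, -0.2]
width: 0.0378
```

Run:
```python
from h import *
go(.6462,.2519,.25,7.5)
```

```text
t 7.92 pos [0.6471 0.251  0.0902] yaw 7.36 down [ 3.e-04 -4.e-04 -1.e+00] j [ 0.06  0.7  -0.76  1.37  0.48  1.26 -0.59] F [-0.4 -0.7 -0.2] w 0.0378
shift mm [  -0.8 -159.8    0.9] rows>= 3.83
axes [[0.992, 0.0, -0.128], [0.128, -0.0, 0.992], [0.0, -1.0, -0.0]]
turn rotvec deg [ 0.02 -0.14  0.01]
```

>>> arm_command:
  targets:
    - [[0, -0.04, 0, 0, 0, 0], [0, -0.04, 0, 0, 0, 0], [0, -0.04, 0, 0, 0, 0], [0, -0.04, 0, 0, 0, 0], [-0.008, 0, -0.038, 0, 0, 0], [-0.008, 0, -0.038, 0, 0, 0], [-0.008, 0, -0.038, 0, 0, 0], [-0.008, 0, -0.038, 0, 0, 0], [-0.008, 0, -0.038, 0, 0, 0], [-0.008, 0, -0.038, 0, 0, 0], [-0.008, 0, -0.038, 0, 0, 0], [-0.008, 0, -0.038, 0, 0, 0]]

```text
time: 8.92
ee_pos: [0.6221, -0.0604, 0.2506]
eef_rot: [0.706, 0.046, -0.045, -0.705]
ft_force: [1.1, 0.3, -0.1]
width: 0.0394
```

Run:
```python
from h import *
import pickle
s=cam("scene");d=cam("side");pickle.dump((s,d),open("c1.pkl","wb"))
crop(s,355,155,605,345,3,"s2.png");crop(d,0,220,350,470,2,"d2.png")
go(.585,-.25,.25,7.5)
```

```text
t 9.02 pos [ 0.6222 -0.0677  0.2498] yaw 6.75 down [-6.e-04 -4.e-03 -1.e+00] j [ 0.6   0.42 -0.77  1.39  0.29  1.45 -0.04] F [-0.1  0.6 -0.8] w 0.0393
shift mm [ -58.4    0.6 -176.7] rows>= 4.24
axes [[0.993, -0.001, -0.118], [0.118, -0.004, 0.993], [-0.001, -1.0, -0.004]]
turn rotvec deg [ 0.22 -0.75 -0.06]
```

View pics/s2.png

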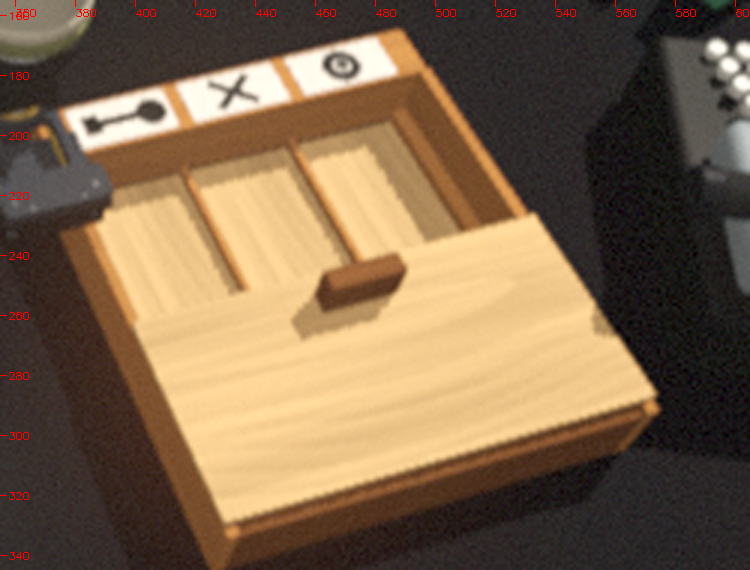

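View pics/d2.png

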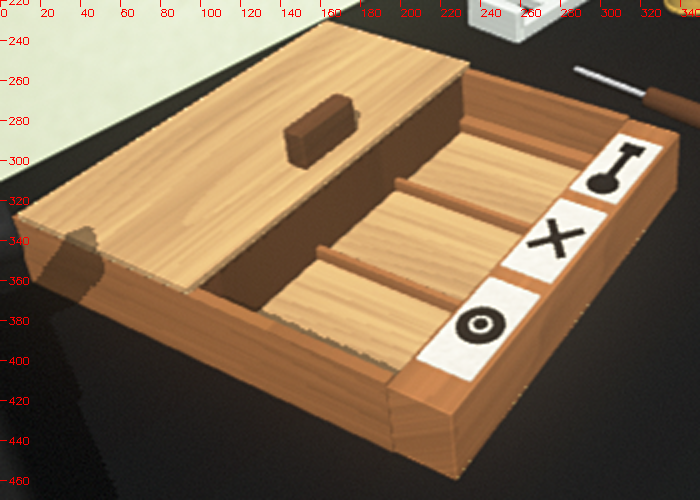

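Run:
```python
from h import *
import pickle
s,d=pickle.load(open("c1.pkl","rb"))
S=lambda x,y:(355+x/3,155+y/3); D=lambda x,y:(x/2,220+y/2)
print(tri(s,S(292,145),d,D(460,302)),tri(s,S(182,170),d,D(528,226)))
go(.599,-.335,.24,7.5)
```

```text
(array([0.4491841 , 0.27963503, 0.02329988]), np.float64(0.008855004461233645)) (array([0.46369688, 0.16916415, 0.023121  ]), np.float64(0.012245496555282356))
t 9.02 pos [ 0.6222 -0.0677  0.2498] yaw 6.75 down [-6.e-04 -4.e-03 -1.e+00] j [ 0.6   0.42 -0.77  1.39  0.29  1.45 -0.04] F [-0.1  0.6 -0.8] w 0.0393
shift mm [ -54.4   10.9 -262.7] rows>= 6.3
axes [[0.993, -0.001, -0.118], [0.118, -0.004, 0.993], [-0.001, -1.0, -0.004]]
turn rotvec deg [ 0.22 -0.75 -0.06]
```

>>> arm_command:
  targets:
    - [[-0.0078, 0.0015, -0.0375, 0, 0, 0], [-0.0078, 0.0015, -0.0375, 0, 0, 0], [-0.0078, 0.0015, -0.0375, 0, 0, 0], [-0.0078, 0.0015, -0.0375, 0, 0, 0], [-0.0078, 0.0015, -0.0375, 0, 0, 0], [-0.0078, 0.0015, -0.0375, 0, 0, 0], [-0.0078, 0.0015, -0.0375, 0, 0, 0], [0, 0, 0, 0, 0, 0], [0, 0, 0, 0, 0, 0], [0, 0, 0, 0, 0, 0]]

```text
time: 9.85
ee_pos: [0.6024, -0.3248, 0.2396]
eef_rot: [-0.705, -0.046, 0.046, 0.706]
ft_force: [0.2, 1.9, -0.0]
width: 0.0394
```

Run:
```python
from h import *
import pickle
c=cam("wrist");pickle.dump(c,open("w5.pkl","wb"));crop(c,220,90,480,270,3,"w5.png")
go(.599,-.319,.24,7.5)
```

```text
t 9.9 pos [ 0.6027 -0.3239  0.2399] yaw 7.5 down [ 5.e-04  6.e-04 -1.e+00] j [ 0.86  0.54 -0.67  1.23  0.33  1.48  0.36] F [0.7 0.6 0.8] w 0.0392
shift mm [-3.  -0.1  5.4] rows>= 0.13
axes [[0.991, 0.0, -0.13], [0.13, 0.001, 0.991], [0.001, -1.0, 0.001]]
turn rotvec deg [-0.03 -0.    0.03]
```

View pics/w5.png

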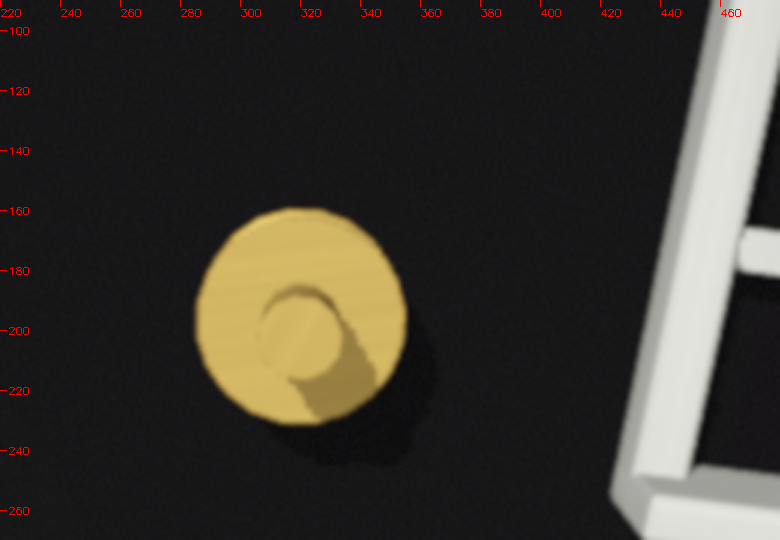

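Run:
```python
from h import *
import pickle
a=pickle.load(open("w2.pkl","rb"));b=pickle.load(open("w5.pkl","rb"));w=pickle.load(open("w1.pkl","rb"))
print(plane(b,(319.8,201.5),.054),plane(b,(320,195),.028),plane(a,(481,229.3),.054))
print(tri(a,(481,229.3),b,(319.8,201.5)),tri(w,(385,41),b,(319.8,201.5)))
for n,u,v in [("round",(215.5,209.5),(302.5,76.5)),("block top",(330,205),(320.5,198.5))]: print(n,plane(w,u,.04),plane(a,v,.04))
x=plane(b,(319.8,201.5),.054)[0];go(x[0],x[1],.034,7.5)
```

```text
[[ 0.6004244  -0.31917542  0.054     ]] [[ 0.60039341 -0.31815     0.028     ]] [[ 0.60032205 -0.32017311  0.054     ]]
(array([ 0.60041147, -0.31972311,  0.05374561]), np.float64(0.0006959932263787031)) (array([ 0.6005015 , -0.31941682,  0.05335459]), np.float64(0.00019031287717595307))
round [[ 0.41660893 -0.20777291  0.04      ]] [[ 0.41659381 -0.20701294  0.04      ]]
block top [[ 0.45000856 -0.31340641  0.04      ]] [[ 0.44705915 -0.31375932  0.04      ]]
t 9.9 pos [ 0.6027 -0.3239  0.2399] yaw 7.5 down [ 5.e-04  6.e-04 -1.e+00] j [ 0.86  0.54 -0.67  1.23  0.33  1.48  0.36] F [0.7 0.6 0.8] w 0.0392
shift mm [ -1.8 205.9   4.9] rows>= 4.94
axes [[0.991, 0.0, -0.13], [0.13, 0.001, 0.991], [0.001, -1.0, 0.001]]
turn rotvec deg [-0.03 -0.    0.03]
```

>>> arm_command:
  targets:
    - [[-0.002, 0, 0.005, 0, 0, 0], [0, 0.038, 0, 0, 0, 0], [0, 0.038, 0, 0, 0, 0], [0, 0.038, 0, 0, 0, 0], [0, 0.036, 0, 0, 0, 0], [0, 0, 0, 0, 0, 0], [0, 0, 0, 0, 0, 0]]

```text
time: 10.48
ee_pos: [0.5989, -0.3192, 0.0893]
eef_rot: [-0.705, -0.045, 0.047, 0.706]
ft_force: [-0.3, 0.9, 1.5]
width: 0.0391
```

Run:
```python
from h import *
go(.6004,-.3193,.033,7.5)
```

```text
t 10.48 pos [ 0.5989 -0.3192  0.0893] yaw 7.49 down [-0.0023  0.0016 -1.    ] j [ 0.86  0.63 -0.64  1.42  0.38  1.22  0.31] F [-0.3  0.9  1.5] w 0.0391
shift mm [ 1.6 56.3 -0.3] rows>= 1.35
axes [[0.991, -0.002, -0.13], [0.13, 0.002, 0.991], [-0.002, -1.0, 0.002]]
turn rotvec deg [-0.11 -0.01 -0.12]
```

>>> arm_command:
  targets:
    - [[0.001, 0.03, 0, 0, 0, 0], [0.0005, 0.022, 0, 0, 0, 0], [0, 0.003, 0, 0, 0, 0], [0, 0, 0, 0, 0, 0], [0, 0, 0, 0, 0, 0]]

```text
time: 10.9
ee_pos: [0.6026, -0.3209, 0.038]
eef_rot: [0.706, 0.047, -0.045, -0.705]
ft_force: [-0.5, 0.1, 0.3]
width: 0.0392
```

>>> arm_command:
  targets:
    - [[0, 0, 0, 0, 0, 0], [0, 0, 0, 0, 0, 0], [0, 0, 0, 0, 0, 0], [0, 0, 0, 0, 0, 0], [0, 0, 0, 0, 0, 0]]
  hand: 0
  grip_force: 30

```text
time: 11.32
ee_pos: [0.6014, -0.321, 0.036]
eef_rot: [0.706, 0.046, -0.045, -0.705]
ft_force: [-1.7, 0.1, 6.0]
width: 0.0231
```

Run:
```python
from h import *
go(.6004,-.3193,.033,7.5)
```

```text
t 11.32 pos [ 0.6014 -0.321   0.036 ] yaw 7.39 down [ 9.e-04 -9.e-04 -1.e+00] j [ 0.85  0.69 -0.62  1.46  0.42  1.13  0.29] F [-1.7  0.1  6. ] w 0.0231
shift mm [-0.7  3.   1.8] rows>= 0.07
axes [[0.992, 0.001, -0.129], [0.129, -0.001, 0.992], [0.001, -1.0, -0.001]]
turn rotvec deg [ 0.06 -0.11  0.05]
```

>>> arm_command:
  targets:
    - [[0, 0, 0, 0, 0, 0], [0, 0, 0, 0, 0, 0], [0, 0, 0, 0, 0, 0], [0, 0.003, 0.0018, 0, 0, 0], [0, 0.002, 0, 0, 0, 0], [0, 0, 0, 0, 0, 0], [0, 0, 0, 0, 0, 0]]
  hand: 0.4

```text
time: 11.9
ee_pos: [0.6006, -0.3188, 0.0294]
eef_rot: [-0.706, -0.045, 0.046, 0.706]
ft_force: [-0.2, 0.4, -0.1]
width: 0.0347
```

Run:
```python
from h import *
go(.6004,-.3193,.031,7.5)
```

```text
t 11.9 pos [ 0.6006 -0.3188  0.0294] yaw 7.4 down [-5.e-04  2.e-04 -1.e+00] j [ 0.85  0.69 -0.62  1.46  0.42  1.12  0.29] F [-0.2  0.4 -0.1] w 0.0347
shift mm [-0.2 -1.6 -0.5] rows>= 0.04
axes [[0.992, -0.001, -0.129], [0.129, 0.0, 0.992], [-0.001, -1.0, 0.0]]
turn rotvec deg [-0.02 -0.1  -0.03]
```

>>> arm_command:
  targets:
    - [[0, -0.0015, 0, 0, 0, 0], [0, 0, 0, 0, 0, 0], [0, 0, 0, 0, 0, 0], [0, 0, 0, 0, 0, 0], [0, 0, 0, 0, 0, 0]]
  hand: 0

```text
time: 12.32
ee_pos: [0.601, -0.319, 0.0316]
eef_rot: [0.706, 0.046, -0.045, -0.706]
ft_force: [0.2, 0.2, 1.1]
width: 0.0235
```

Run:
```python
from h import *
go(.6004,-.3193,.031,7.5)
```

```text
t 12.32 pos [ 0.601  -0.319   0.0316] yaw 7.4 down [ 5.e-04 -3.e-04 -1.e+00] j [ 0.85  0.69 -0.62  1.46  0.42  1.12  0.29] F [0.2 0.2 1.1] w 0.0235
shift mm [-0.6  0.6 -0.3] rows>= 0.02
axes [[0.992, 0.001, -0.129], [0.129, -0.0, 0.992], [0.0, -1.0, -0.0]]
turn rotvec deg [ 0.02 -0.1   0.03]
```

>>> arm_command:
  targets:
    - [[0, -0.01, 0, 0, 0, 0], [0, -0.02, 0, 0, 0, 0], [0, -0.035, 0, 0, 0, 0], [0, -0.035, 0, 0, 0, 0], [0, -0.035, 0, 0, 0, 0], [0, -0.035, 0, 0, 0, 0], [0, 0, 0.015, 0, 0, 0], [0, 0, 0.03, 0, 0, 0], [0, 0, 0.037, 0, 0, 0], [0, 0, 0.037, 0, 0, 0], [0, 0, 0.037, 0, 0, 0], [0, 0, 0.037, 0, 0, 0]]

```text
time: 13.32
ee_pos: [0.5749, -0.1257, 0.2014]
eef_rot: [0.706, 0.045, -0.046, -0.706]
ft_force: [0.9, 0.6, -2.9]
width: 0.023
```

Run:
```python
from h import *
go(.5117,.3463,.2,7.5)
```

```text
t 13.32 pos [ 0.5749 -0.1257  0.2014] yaw 7.4 down [-8.e-04 -3.e-04 -1.e+00] j [ 0.75  0.36 -0.77  1.56  0.26  1.33  0.08] F [ 0.9  0.6 -2.9] w 0.023
shift mm [ -1.9   1.3 476.2] rows>= 11.42
axes [[0.992, -0.001, -0.129], [0.129, -0.0, 0.992], [-0.001, -1.0, -0.0]]
turn rotvec deg [ 0.01 -0.1  -0.05]
```

Force −2.9 N: the barrel is in hand.

>>> arm_command:
  targets:
    - [[0, 0, 0.038, 0, 0, 0], [0, 0, 0.038, 0, 0, 0], [0, 0, 0.038, 0, 0, 0], [0, 0, 0.038, 0, 0, 0], [0, 0, 0.038, 0, 0, 0], [0, 0, 0.038, 0, 0, 0], [0, 0, 0.038, 0, 0, 0], [0, 0, 0.038, 0, 0, 0], [0, 0, 0.038, 0, 0, 0], [0, 0, 0.038, 0, 0, 0], [0, 0, 0.038, 0, 0, 0], [0, 0, 0.03, 0, 0, 0]]

```text
time: 14.32
ee_pos: [0.5166, 0.3196, 0.2015]
eef_rot: [-0.706, -0.046, 0.047, 0.706]
ft_force: [0.1, 0.4, -3.3]
width: 0.0229
```

>>> arm_command:
  targets:
    - [[0, 0, 0, 0, 0, 0], [0, 0, 0, 0, 0, 0]]

```text
time: 14.48
ee_pos: [0.5165, 0.319, 0.2013]
eef_rot: [-0.705, -0.047, 0.048, 0.706]
ft_force: [0.9, -0.2, -4.7]
width: 0.0234
```

Run:
```python
from h import *
import pickle
c=cam("wrist");pickle.dump(c,open("w6.pkl","wb"));cv2.imwrite("pics/w6.png",c["pixels"])
d=cam("side");crop(d,0,160,350,420,2,"d3.png")
go(.5117,.3463,.2,7.5)
```

```text
t 14.58 pos [0.5183 0.3159 0.2011] yaw 7.37 down [-3.0e-04 -1.3e-03 -1.0e+00] j [ 0.07  0.45 -0.92  1.5   0.36  1.37 -0.74] F [ 0.4 -1.2 -4.9] w 0.0232
shift mm [-2.7  1.1 31. ] rows>= 0.74
axes [[0.992, -0.0, -0.128], [0.128, -0.001, 0.992], [-0.0, -1.0, -0.001]]
turn rotvec deg [ 0.07 -0.13 -0.03]
```

View pics/w6.png

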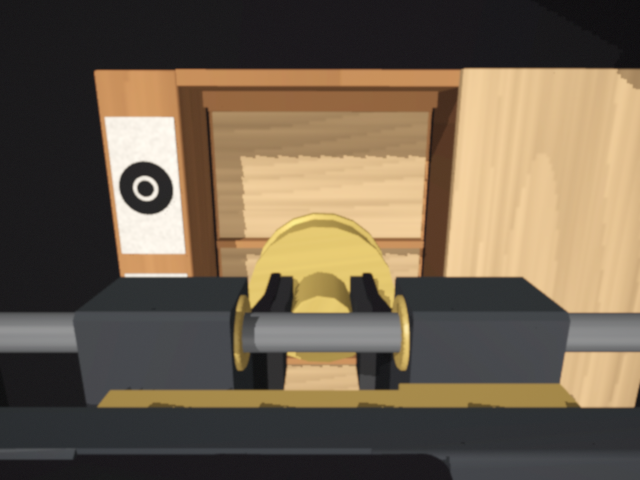

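View pics/d3.png

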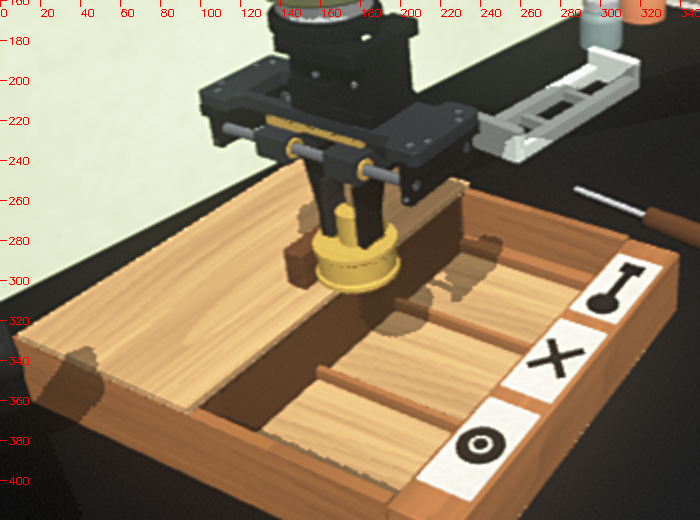

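Run:
```python
from h import *
import pickle
c=pickle.load(open("w6.pkl","rb"))
crop(c,90,60,480,280,2,"w6c.png")
o=np.array([.5263,.2352]);t=np.radians(7.45);ex=np.array([np.cos(t),np.sin(t)]);ey=np.array([-ex[1],ex[0]])
for n,uv,z in [("disc",(146,188),.068),("floor far L",(213,112),.006),("floor far R",(430,112),.006),("div far edge",(320,238),.018),("div L",(219,244),.018),("div R",(422,244),.018),("wall top",(320,87),.07),("wall outer",(320,69),.07)]:
    q=plane(c,uv,z)[0][:2];print(n,q.round(4),"case",(1000*np.array([(q-o)@ex,(q-o)@ey])).round(1))
```

```text
disc [0.3904 0.3275] case [-122.8  109.2]
floor far L [0.4184 0.3844] case [-87.6 162. ]
floor far R [0.5935 0.408 ] case [ 89.  162.6]
div far edge [0.5185 0.2938] case [-0.1 59.1]
div L [0.4338 0.277 ] case [-86.3  53.4]
div R [0.6054 0.3002] case [86.9 54.2]
wall top [0.5031 0.4106] case [ -0.3 176.9]
wall outer [0.5016 0.4216] case [ -0.3 188. ]
```

View pics/w6c.png

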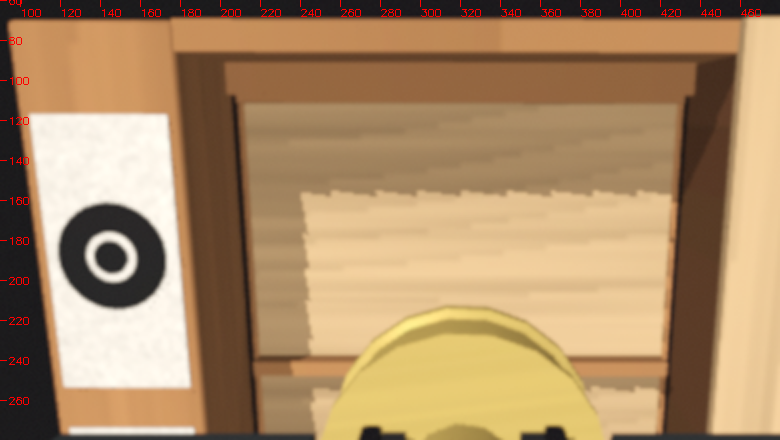

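>>> arm_command:
  targets:
    - [[-0.001, 0, 0.014, 0, 0, 0], [-0.001, 0, 0.014, 0, 0, 0], [0, 0.036, 0, 0, 0, 0], [0, 0.036, 0, 0, 0, 0], [0, 0.036, 0, 0, 0, 0], [0, 0.025, 0, 0, 0, 0], [0, 0, 0, 0, 0, 0], [0, 0, 0, 0, 0, 0], [0, 0, 0, 0, 0, 0]]

```text
time: 15.33
ee_pos: [0.5139, 0.3443, 0.0704]
eef_rot: [-0.705, -0.046, 0.044, 0.706]
ft_force: [-0.1, 0.7, -2.3]
width: 0.0235
```

Run:
```python
from h import *
go(.512,.3441,.0376,7.5)
```

```text
t 15.33 pos [0.5139 0.3443 0.0704] yaw 7.32 down [ 0.002   0.0011 -1.    ] j [-0.02  0.59 -0.85  1.61  0.48  1.15 -0.86] F [-0.1  0.7 -2.3] w 0.0235
shift mm [-2.  32.8  0. ] rows>= 0.79
axes [[0.992, 0.002, -0.127], [0.127, 0.001, 0.992], [0.002, -1.0, 0.001]]
turn rotvec deg [-0.05 -0.18  0.12]
```

>>> arm_command:
  targets:
    - [[-0.001, 0.013, 0, 0, 0, 0], [-0.001, 0.01, 0, 0, 0, 0], [0, 0.005, 0, 0, 0, 0], [0, 0.002, 0, 0, 0, 0], [0, 0, 0, 0, 0, 0], [0, 0, 0, 0, 0, 0]]

```text
time: 15.83
ee_pos: [0.5107, 0.3442, 0.0383]
eef_rot: [-0.706, -0.046, 0.046, 0.706]
ft_force: [0.2, 0.1, -3.4]
width: 0.0234
```

>>> arm_command:
  targets:
    - [[0, 0.001, 0, 0, 0, 0], [0, 0.0005, 0, 0, 0, 0], [0, 0, 0, 0, 0, 0]]

```text
time: 16.08
ee_pos: [0.5109, 0.3444, 0.0376]
eef_rot: [-0.706, -0.046, 0.045, 0.706]
ft_force: [-1.8, -1.4, 4.0]
width: 0.0231
```

>>> arm_command:
  targets:
    - [[0, 0, 0, 0, 0, 0], [0, 0, 0, 0, 0, 0], [0, 0, 0, 0, 0, 0], [0, 0, 0, 0, 0, 0], [0, -0.01, 0, 0, 0, 0], [0, -0.03, 0, 0, 0, 0], [0, -0.038, 0, 0, 0, 0], [0, -0.038, 0, 0, 0, 0], [0, -0.038, 0, 0, 0, 0], [0, -0.03, 0, 0, 0, 0]]
  hand: 0.42

```text
time: 16.92
ee_pos: [0.5106, 0.3446, 0.2248]
eef_rot: [-0.705, -0.047, 0.045, 0.706]
ft_force: [0.8, 0.6, 0.4]
width: 0.0368
```

Run:
```python
from h import *
import pickle
c=cam("wrist");pickle.dump(c,open("w7.pkl","wb"));cv2.imwrite("pics/w7.png",c["pixels"])
r_=np.array([.4166,-.2074]);b=np.array([.4485,-.3136]);d=r_-b;print("len",np.linalg.norm(d),"heading",np.degrees(np.arctan2(d[1],d[0])))
m=b+d*57/111;print("mid",m)
go(m[0],m[1],.23,np.degrees(np.arctan2(d[1],d[0]))-90)
```

```text
len 0.11088755565887452 heading 106.71904065007139
mid [ 0.43211892 -0.25906486]
t 16.97 pos [0.512  0.3463 0.2304] yaw 7.42 down [ 0.0078  0.0054 -1.    ] j [ 0.02  0.45 -0.93  1.44  0.36  1.42 -0.78] F [1.  0.8 4.9] w 0.0367
shift mm [-157.4   -3.5 -589.9] rows>= 14.15
axes [[0.992, 0.008, -0.129], [0.129, 0.005, 0.992], [0.008, -1.0, 0.004]]
turn rotvec deg [-0.21 -9.29  0.5 ]
```

View pics/w7.png

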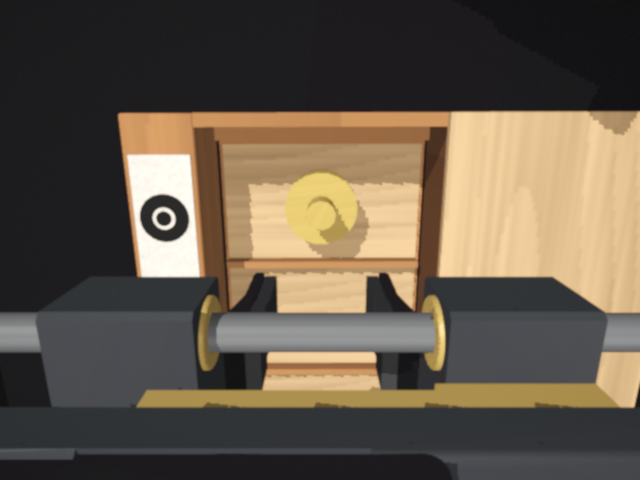

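>>> arm_command:
  targets:
    - [[-0.0098, 0, -0.037, 0, 0, 0], [-0.0098, 0, -0.037, 0, 0, 0], [-0.0098, 0, -0.037, 0, 0, 0], [-0.0098, 0, -0.037, 0, 0, 0], [-0.0098, 0, -0.037, 0, 0, 0], [-0.0098, 0, -0.037, 0, 0, 0], [-0.0098, 0, -0.037, 0, 0, 0], [-0.0098, 0, -0.037, 0, 0, 0], [-0.0098, 0, -0.037, 0, 0, 0], [-0.0098, 0, -0.037, 0, 0, 0], [-0.0098, 0, -0.037, 0, 0, 0], [-0.0098, 0, -0.037, 0, 0, 0]]

```text
time: 17.97
ee_pos: [0.4506, -0.113, 0.2215]
eef_rot: [0.706, 0.046, -0.045, -0.705]
ft_force: [1.3, 0.0, -0.8]
width: 0.0367
```

Run:
```python
from h import *
go(.4321,-.2591,.23,16.7)
```

```text
t 17.97 pos [ 0.4506 -0.113   0.2215] yaw 7.42 down [ 0.001  -0.0011 -1.    ] j [ 0.86  0.01 -0.71  1.84  0.01  1.29  0.28] F [ 1.3  0.  -0.8] w 0.0367
shift mm [ -37.2   -8.4 -142.5] rows>= 3.42
axes [[0.992, 0.001, -0.129], [0.129, -0.001, 0.992], [0.001, -1.0, -0.001]]
turn rotvec deg [ 0.07 -9.28  0.05]
```

>>> arm_command:
  targets:
    - [[-0.009, 0, -0.035, 0, -3, 0], [-0.009, 0, -0.035, 0, -3, 0], [-0.009, 0, -0.035, 0, -3.3, 0], [-0.009, 0, -0.035, 0, 0, 0], [-0.004, 0, -0.027, 0, 0, 0], [0, 0, 0, 0, 0, 0], [0, 0, 0, 0, 0, 0], [0, 0, 0, 0, 0, 0]]

```text
time: 18.63
ee_pos: [0.4493, -0.2815, 0.221]
eef_rot: [-0.699, -0.103, 0.103, 0.7]
ft_force: [-0.2, 0.9, 0.9]
width: 0.0365
```

Run:
```python
from h import *
import pickle
c=cam("wrist");pickle.dump(c,open("w8.pkl","wb"));crop(c,200,40,460,280,3,"w8.png")
go(.4321,-.2591,.03,16.7)
```

```text
t 18.68 pos [ 0.4493 -0.2812  0.2211] yaw 16.8 down [ 3.e-04  2.e-04 -1.e+00] j [ 0.99  0.17 -0.57  1.69  0.09  1.31  0.69] F [-0.1  0.8  0.1] w 0.0368
shift mm [-10.2 191.1  26.1] rows>= 4.58
axes [[0.957, 0.0, -0.289], [0.289, 0.0, 0.957], [0.0, -1.0, 0.0]]
turn rotvec deg [-0.    0.1   0.02]
```

View pics/w8.png

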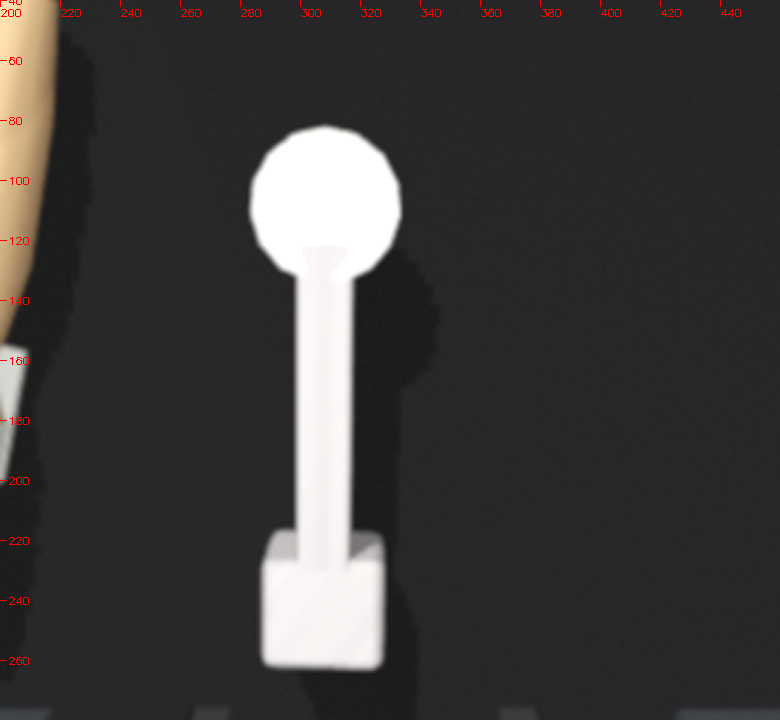

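Run:
```python
from h import *
import pickle
c=pickle.load(open("w8.pkl","rb"));w=pickle.load(open("w1.pkl","rb"))
print(tri(w,(215.5,209.5),c,(308.2,107)),tri(w,(330,205),c,(307.7,244.7)))
p=plane(c,[(308.2,107),(307.7,244.7)],.04)[:,:2];d=p[0]-p[1];m=p[1]+d*57/111
print(p,np.linalg.norm(d),m,np.degrees(np.arctan2(d[1],d[0]))-90)
go(m[0],m[1],.015,16.6)
```

```text
(array([ 0.41578199, -0.20673575,  0.03605991]), np.float64(0.0004952268386051128)) (array([ 0.44822623, -0.31464592,  0.03485744]), np.float64(0.0017030853280404876))
[[ 0.41613694 -0.20653414]
 [ 0.44714376 -0.31405939]] 0.11190667379083531 [ 0.43122134 -0.25884372] 16.08585784365205
t 18.68 pos [ 0.4493 -0.2812  0.2211] yaw 16.8 down [ 3.e-04  2.e-04 -1.e+00] j [ 0.99  0.17 -0.57  1.69  0.09  1.31  0.69] F [-0.1  0.8  0.1] w 0.0368
shift mm [-11.  206.1  26.6] rows>= 4.94
axes [[0.957, 0.0, -0.289], [0.289, 0.0, 0.957], [0.0, -1.0, 0.0]]
turn rotvec deg [-0.    0.2   0.02]
```

>>> arm_command:
  targets:
    - [[-0.006, 0, 0.0135, 0, 0.2, 0], [-0.005, 0, 0.013, 0, 0, 0], [0, 0.037, 0, 0, 0, 0], [0, 0.037, 0, 0, 0, 0], [0, 0.037, 0, 0, 0, 0], [0, 0.037, 0, 0, 0, 0], [0, 0, 0, 0, 0, 0], [0, 0, 0, 0, 0, 0], [0, 0, 0, 0, 0, 0]]

```text
time: 19.43
ee_pos: [0.4322, -0.2602, 0.0751]
eef_rot: [0.7, 0.103, -0.101, -0.699]
ft_force: [-0.1, -0.0, 0.7]
width: 0.0365
```

Run:
```python
from h import *
go(.4312,-.2588,.011,16.4)
```

```text
t 19.43 pos [ 0.4322 -0.2602  0.0751] yaw 16.57 down [ 0.0021 -0.0013 -1.    ] j [ 0.96  0.26 -0.57  1.92  0.17  1.01  0.61] F [-0.1 -0.   0.7] w 0.0365
shift mm [-0.6 64.1  1.7] rows>= 1.54
axes [[0.958, 0.002, -0.285], [0.285, -0.001, 0.958], [0.002, -1.0, -0.002]]
turn rotvec deg [0.1  0.17 0.09]
```

>>> arm_command:
  targets:
    - [[0, 0.025, 0.001, 0, 0, 0], [0, 0.025, 0, 0, 0, 0], [0, 0.009, 0, 0, 0, 0], [0, 0.002, 0, 0, 0, 0], [0, 0, 0, 0, 0, 0], [0, 0, 0, 0, 0, 0]]

```text
time: 19.93
ee_pos: [0.4318, -0.26, 0.0137]
eef_rot: [0.7, 0.102, -0.101, -0.699]
ft_force: [0.5, -0.0, -0.2]
width: 0.0369
```

Run:
```python
from h import *
go(.4312,-.2588,.011,16.4)
```

```text
t 19.93 pos [ 0.4318 -0.26    0.0137] yaw 16.5 down [ 0.0021 -0.0015 -1.    ] j [ 0.94  0.35 -0.55  1.96  0.23  0.88  0.56] F [ 0.5 -0.  -0.2] w 0.0369
shift mm [-0.2  2.7  1.3] rows>= 0.06
axes [[0.959, 0.002, -0.284], [0.284, -0.002, 0.959], [0.002, -1.0, -0.002]]
turn rotvec deg [0.12 0.1  0.09]
```

>>> arm_command:
  targets:
    - [[0, 0.0025, 0.001, 0, 0, 0], [0, 0, 0, 0, 0, 0], [0, 0, 0, 0, 0, 0], [0, 0, 0, 0, 0, 0], [0, 0, 0, 0, 0, 0], [0, 0, 0, 0, 0, 0], [0, 0, 0, 0, 0, 0]]
  hand: 0

```text
time: 20.52
ee_pos: [0.4305, -0.2585, 0.0096]
eef_rot: [0.7, 0.102, -0.101, -0.7]
ft_force: [-1.3, 0.0, 5.2]
width: 0.014
```

Run:
```python
from h import *
go(.4312,-.2588,.011,16.4)
```

```text
t 20.52 pos [ 0.4305 -0.2585  0.0096] yaw 16.49 down [ 4.e-04 -3.e-04 -1.e+00] j [ 0.93  0.36 -0.54  1.97  0.24  0.88  0.55] F [-1.3  0.   5.2] w 0.014
shift mm [ 0.6 -1.4 -0.5] rows>= 0.03
axes [[0.959, 0.0, -0.284], [0.284, -0.0, 0.959], [0.0, -1.0, -0.0]]
turn rotvec deg [0.02 0.09 0.02]
```

>>> arm_command:
  targets:
    - [[0, -0.01, 0, 0, 0, 0], [0, -0.025, 0, 0, 0, 0], [0, -0.038, 0, 0, 0, 0], [0, -0.038, 0, 0, 0, 0], [0, -0.038, 0, 0, 0, 0], [0, -0.038, 0, 0, 0, 0], [0.012, -0.003, 0.018, 0, 0, 0], [0.022, 0, 0.034, 0, 0, 0], [0.022, 0, 0.034, 0, 0, 0], [0.022, 0, 0.034, 0, 0, 0], [0.022, 0, 0.034, 0, 0, 0], [0.022, 0, 0.034, 0, 0, 0]]

```text
time: 21.52
ee_pos: [0.4937, -0.0415, 0.1999]
eef_rot: [0.7, 0.101, -0.101, -0.7]
ft_force: [1.1, -1.3, -2.8]
width: 0.0134
```

>>> arm_command:
  targets:
    - [[0.022, 0, 0.034, 0, 0, 0], [0.022, 0, 0.034, 0, 0, 0], [0.022, 0, 0.034, 0, 0, 0], [0.022, 0, 0.034, 0, 0, 0], [0, 0, 0, 0, -6.7, 0], [0, 0, 0, 0, -6.7, 0], [0, 0, 0, 0, -6.7, 0], [0, 0, 0, 0, -6.7, 0], [0, 0, 0, 0, -6.7, 0], [0, 0, 0, 0, -6.7, 0]]

```text
time: 22.35
ee_pos: [0.5392, 0.1118, 0.1995]
eef_rot: [0.621, 0.337, -0.338, -0.621]
ft_force: [0.2, 0.2, -2.4]
width: 0.0135
```

Run:
```python
from h import *
go(.541,.1219,.2,97.5)
```

```text
t 22.35 pos [0.5392 0.1118 0.1995] yaw 57.05 down [-6.e-04 -5.e-04 -1.e+00] j [ 0.54  0.33 -0.98  1.65  0.28  1.31  0.5 ] F [ 0.2  0.2 -2.4] w 0.0135
shift mm [ 9.4 -0.5  4. ] rows>= 0.23
axes [[0.544, -0.001, -0.839], [0.839, -0.0, 0.544], [-0.001, -1.0, 0.0]]
turn rotvec deg [-3.000e-02 -4.045e+01 -3.000e-02]
```

>>> arm_command:
  targets:
    - [[0.009, 0, 0.004, 0, -6.7, 0], [0, 0, 0, 0, -6.8, 0], [0, 0, 0, 0, -6.7, 0], [0, 0, 0, 0, -6.8, 0], [0, 0, 0, 0, -6.7, 0], [0, 0, 0, 0, -6.7, 0], [0, 0, 0, 0, 0, 0], [0, 0, 0, 0, 0, 0]]

```text
time: 23.02
ee_pos: [0.541, 0.1214, 0.1994]
eef_rot: [-0.469, -0.529, 0.529, 0.469]
ft_force: [0.1, -0.5, -0.5]
width: 0.0137
```

Run:
```python
from h import *
import pickle
go(.541,.1219,.0156,97.5)
c=cam("wrist");pickle.dump(c,open("w9.pkl","wb"));cv2.imwrite("pics/w9.png",c["pixels"])
```

```text
t 23.02 pos [0.541  0.1214 0.1994] yaw 96.89 down [-5.e-04 -1.e-04 -1.e+00] j [ 0.6   0.39 -1.11  1.64  0.36  1.34  1.13] F [ 0.1 -0.5 -0.5] w 0.0137
shift mm [  0.5 183.8  -0.2] rows>= 4.41
axes [[-0.12, -0.0, -0.993], [0.993, -0.0, -0.12], [-0.0, -1.0, 0.0]]
turn rotvec deg [-0.03 -0.61 -0.  ]
```

View pics/w9.png

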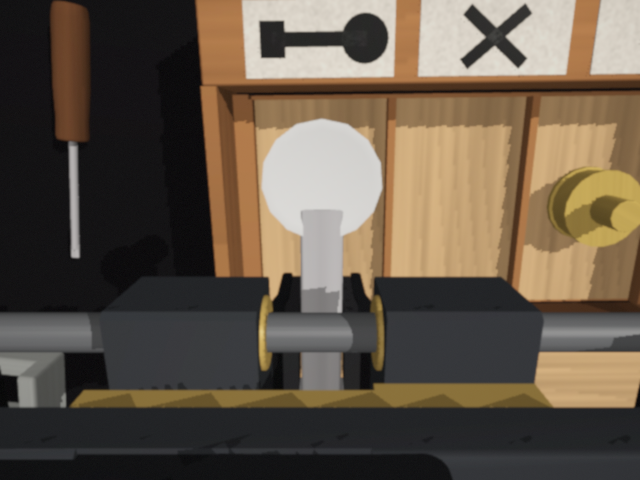

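Run:
```python
from h import *
import pickle
c=pickle.load(open("w9.pkl","rb"))
o=np.array([.5265,.2330]);t=np.radians(7.45);ex=np.array([np.cos(t),np.sin(t)]);ey=np.array([-ex[1],ex[0]])
for n,uv,z in [("keycard",(319.5,38),.068),("cross",(495.5,36),.068),("div1L",(388,180),.018),("div2",(529,180),.018),("floor L",(259,180),.006),("rail",(320,82),.068)]:
    q=plane(c,uv,z)[0][:2];print(n,q.round(4),"case",(1000*np.array([(q-o)@ex,(q-o)@ey])).round(1))
```

```text
keycard [0.4199 0.1062] case [-122.1 -111.9]
cross [0.4052 0.2179] case [-122.2    0.8]
div1L [0.5104 0.1731] case [-23.7 -57.3]
div2 [0.4966 0.2872] case [-22.6  57.6]
floor L [0.5249 0.0671] case [ -23.1 -164.3]
rail [0.4463 0.1097] case [ -95.5 -111.9]
```

>>> arm_command:
  targets:
    - [[0.0005, 0.036, 0, 0, -0.6, 0], [0, 0.036, 0, 0, 0, 0], [0, 0.036, 0, 0, 0, 0], [0, 0.03, 0, 0, 0, 0], [0, 0.02, 0, 0, 0, 0], [0, 0.01, 0, 0, 0, 0], [0, 0, 0, 0, 0, 0], [0, 0, 0, 0, 0, 0], [0, 0, 0, 0, 0, 0]]

```text
time: 23.82
ee_pos: [0.5422, 0.1225, 0.0329]
eef_rot: [0.466, 0.533, -0.532, -0.465]
ft_force: [0.4, 0.6, -1.4]
width: 0.0137
```

Run:
```python
from h import *
go(.541,.1219,.0156,97.5)
```

```text
t 23.82 pos [0.5422 0.1225 0.0329] yaw 97.65 down [ 2.3e-03  3.0e-04 -1.0e+00] j [ 0.49  0.57 -0.98  1.8   0.55  1.06  1.  ] F [ 0.4  0.6 -1.4] w 0.0137
shift mm [-0.4 17.3  1.3] rows>= 0.42
axes [[-0.133, 0.002, -0.991], [0.991, 0.0, -0.133], [-0.0, -1.0, -0.002]]
turn rotvec deg [ 0.13  0.15 -0.  ]
```

>>> arm_command:
  targets:
    - [[0, 0.007, 0, 0, 0, 0], [0, 0.005, 0, 0, 0, 0], [0, 0.002, 0, 0, 0, 0], [0, 0.001, 0, 0, 0, 0], [0, 0, 0, 0, 0, 0], [0, 0, 0, 0, 0, 0]]

```text
time: 24.32
ee_pos: [0.5412, 0.1221, 0.0164]
eef_rot: [0.465, 0.532, -0.532, -0.465]
ft_force: [0.7, 0.8, -2.0]
width: 0.0138
```

>>> arm_command:
  targets:
    - [[0, 0.0008, 0, 0, 0, 0], [0, 0, 0, 0, 0, 0], [0, 0, 0, 0, 0, 0]]

```text
time: 24.57
ee_pos: [0.5414, 0.1222, 0.0157]
eef_rot: [0.465, 0.533, -0.532, -0.465]
ft_force: [-0.2, 0.3, -1.0]
width: 0.014
```

>>> arm_command:
  targets:
    - [[0, 0.0008, 0, 0, 0, 0], [0, 0, 0, 0, 0, 0], [0, 0, 0, 0, 0, 0]]

```text
time: 24.82
ee_pos: [0.5414, 0.1222, 0.0156]
eef_rot: [-0.466, -0.532, 0.532, 0.465]
ft_force: [-3.1, -2.1, 10.5]
width: 0.0138
```

>>> arm_command:
  targets:
    - [[0, -0.0006, 0, 0, 0, 0], [0, 0, 0, 0, 0, 0], [0, 0, 0, 0, 0, 0], [0, 0, 0, 0, 0, 0], [0, 0, 0, 0, 0, 0], [0, -0.01, 0, 0, 0, 0], [0, -0.03, 0, 0, 0, 0], [0, -0.038, 0, 0, 0, 0], [0, -0.038, 0, 0, 0, 0], [0, -0.038, 0, 0, 0, 0], [0, -0.038, 0, 0, 0, 0]]
  hand: 0.4

```text
time: 25.73
ee_pos: [0.5406, 0.1225, 0.2099]
eef_rot: [0.465, 0.533, -0.533, -0.465]
ft_force: [1.6, 0.2, -0.9]
width: 0.0344
```

Run:
```python
from h import *
import pickle
c=cam("wrist");cv2.imwrite("pics/w10.png",c["pixels"])
d=cam("side");crop(d,0,200,400,460,2,"d4.png")
go(.6467,.251,.215,7.5)
```

```text
t 25.83 pos [0.5434 0.1238 0.214 ] yaw 97.73 down [ 0.0086  0.0013 -1.    ] j [ 0.61  0.38 -1.12  1.62  0.35  1.35  1.14] F [-0.3  1.  -0.4] w 0.0348
shift mm [ 112.1    0.  -119.5] rows>= 2.86
axes [[-0.135, 0.009, -0.991], [0.991, 0.001, -0.135], [0.0, -1.0, -0.009]]
turn rotvec deg [ 0.39 90.23  0.4 ]
```

View pics/w10.png

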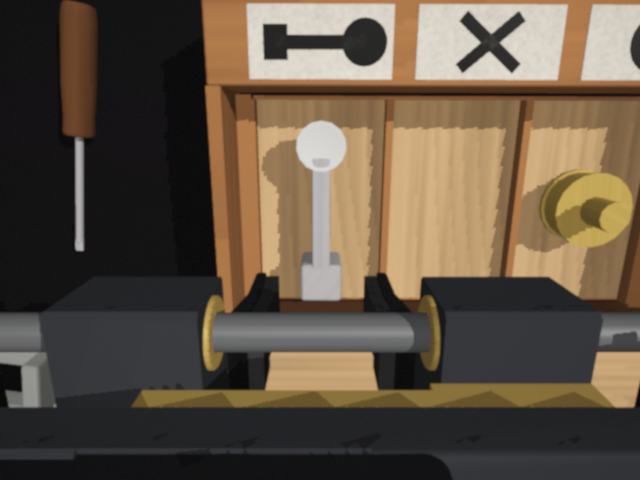

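View pics/d4.png

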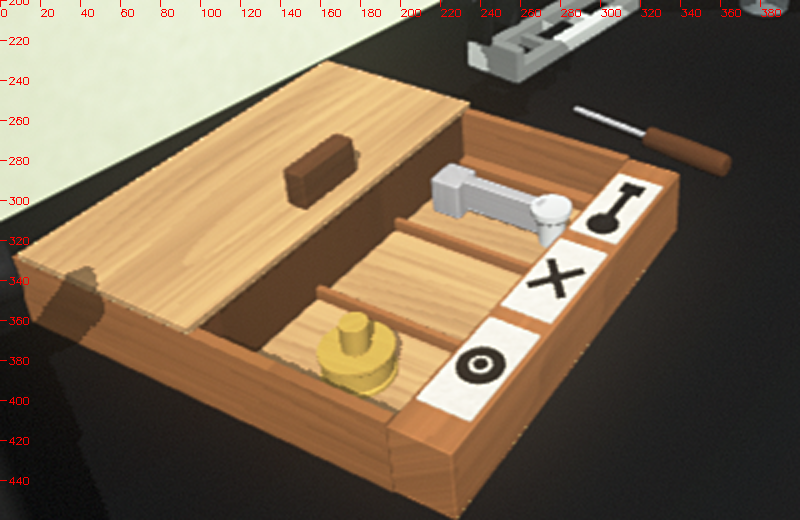

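>>> arm_command:
  targets:
    - [[0.028, 0, -0.03, 0, 0, 0], [0.028, 0, -0.03, 0, 0, 0], [0.028, 0, -0.03, 0, 0, 0], [0.028, 0, -0.0295, 0, 0, 0], [0, 0, 0, 0, 6.9, 0], [0, 0, 0, 0, 6.9, 0], [0, 0, 0, 0, 6.9, 0], [0, 0, 0, 0, 6.9, 0], [0, 0, 0, 0, 6.9, 0], [0, 0, 0, 0, 6.9, 0], [0, 0, 0, 0, 6.9, 0], [0, 0, 0, 0, 6.9, 0]]
  hand: 0.6

```text
time: 26.83
ee_pos: [0.6443, 0.2493, 0.2077]
eef_rot: [-0.66, -0.254, 0.254, 0.66]
ft_force: [-0.3, -0.7, 0.4]
width: 0.0523
```

>>> arm_command:
  targets:
    - [[0, 0, 0, 0, 6.9, 0], [0, 0, 0, 0, 6.9, 0], [0, 0, 0, 0, 6.9, 0], [0, 0, 0, 0, 6.9, 0], [0, 0, 0, 0, 6.9, 0], [0, 0, 0, 0, 0.5, 0], [0, 0, 0, 0, 0, 0], [0, 0, 0, 0, 0, 0]]

```text
time: 27.5
ee_pos: [0.6445, 0.2492, 0.2074]
eef_rot: [-0.705, -0.048, 0.048, 0.706]
ft_force: [0.3, 0.1, 0.3]
width: 0.0525
```

Run:
```python
from h import *
go(.6467,.251,.09,7.5)
```

```text
t 27.5 pos [0.6445 0.2492 0.2074] yaw 7.74 down [-0.  0. -1.] j [ 0.02  0.58 -0.71  1.25  0.37  1.44 -0.52] F [0.3 0.1 0.3] w 0.0525
shift mm [  2.5 117.4   1.5] rows>= 2.82
axes [[0.991, -0.0, -0.135], [0.135, 0.0, 0.991], [-0.0, -1.0, 0.0]]
turn rotvec deg [-0.    0.24 -0.  ]
```

>>> arm_command:
  targets:
    - [[0.0025, 0.03, 0.0015, 0, 0.2, 0], [0, 0.03, 0, 0, 0, 0], [0, 0.03, 0, 0, 0, 0], [0, 0.02, 0, 0, 0, 0], [0, 0.006, 0, 0, 0, 0], [0, 0, 0, 0, 0, 0], [0, 0, 0, 0, 0, 0]]

```text
time: 28.08
ee_pos: [0.6473, 0.2513, 0.0925]
eef_rot: [-0.705, -0.046, 0.045, 0.706]
ft_force: [-0.6, -0.2, 1.2]
width: 0.0521
```

>>> arm_command:
  targets:
    - [[0, 0, 0, 0, 0, 0], [0, 0, 0, 0, 0, 0], [0, 0, 0, 0, 0, 0], [0, 0, 0, 0, 0, 0], [0, 0, 0, 0, 0, 0], [0, 0, 0, 0, 0, 0], [0, 0, 0, 0, 0, 0], [0, 0, 0, 0, 0, 0]]
  hand: 0
  grip_force: 25

```text
time: 28.75
ee_pos: [0.6463, 0.2509, 0.0916]
eef_rot: [0.706, 0.045, -0.045, -0.705]
ft_force: [-5.1, -2.0, 5.3]
width: 0.0216
```

Run:
```python
from h import *
go(.6467-.185*.9915,.251-.185*.13,.09,7.5)
```

```text
t 28.75 pos [0.6463 0.2509 0.0916] yaw 7.32 down [-9.e-04 -6.e-04 -1.e+00] j [ 0.02  0.67 -0.68  1.38  0.43  1.25 -0.57] F [-5.1 -2.   5.3] w 0.0216
shift mm [-184.6    1.8   -0.4] rows>= 4.43
axes [[0.992, -0.001, -0.127], [0.127, -0.001, 0.992], [-0.001, -1.0, -0.0]]
turn rotvec deg [ 0.03 -0.18 -0.06]
```

>>> arm_command:
  targets:
    - [[-0.008, 0, 0, 0, 0, 0], [-0.016, 0, 0, 0, 0, 0], [-0.016, 0, 0, 0, 0, 0], [-0.016, 0, 0, 0, 0, 0], [-0.016, 0, 0, 0, 0, 0], [-0.016, 0, 0, 0, 0, 0], [-0.016, 0, 0, 0, 0, 0], [-0.016, 0, 0, 0, 0, 0], [-0.016, 0, 0, 0, 0, 0], [-0.016, 0, 0, 0, 0, 0], [-0.016, 0, 0, 0, 0, 0], [-0.009, 0, 0, 0, 0, 0]]

```text
time: 29.75
ee_pos: [0.4707, 0.2275, 0.0915]
eef_rot: [0.706, 0.046, -0.044, -0.705]
ft_force: [3.5, -1.4, 0.5]
width: 0.0219
```

>>> arm_command:
  targets:
    - [[-0.005, 0, 0, 0, 0, 0], [-0.002, 0, 0, 0, 0, 0], [0, 0, 0, 0, 0, 0], [0, 0, 0, 0, 0, 0]]

```text
time: 30.08
ee_pos: [0.4646, 0.2268, 0.0914]
eef_rot: [0.706, 0.045, -0.045, -0.705]
ft_force: [-1.5, -6.6, 7.9]
width: 0.022
```

Run:
```python
from h import *
go(.6463-.185*.9915,.251-.185*.13,.09,7.5)
```

```text
t 30.08 pos [0.4646 0.2268 0.0914] yaw 7.26 down [-5.0e-04 -1.4e-03 -1.0e+00] j [ 0.17  0.32 -0.81  1.86  0.26  1.07 -0.62] F [-1.5 -6.6  7.9] w 0.022
shift mm [-1.6  1.4  0.4] rows>= 0.04
axes [[0.992, -0.001, -0.126], [0.126, -0.001, 0.992], [-0.001, -1.0, -0.001]]
turn rotvec deg [ 0.07 -0.24 -0.04]
```

>>> arm_command:
  targets:
    - [[-0.002, 0, 0, 0, 0, 0], [0, 0, 0, 0, 0, 0], [0, 0, 0, 0, 0, 0]]

```text
time: 30.33
ee_pos: [0.4632, 0.2266, 0.0914]
eef_rot: [0.706, 0.045, -0.045, -0.705]
ft_force: [2.3, -6.2, 5.7]
width: 0.0217
```

>>> arm_command:
  targets:
    - [[-0.002, 0, 0, 0, 0, 0], [0, 0, 0, 0, 0, 0], [0, 0, 0, 0, 0, 0]]

```text
time: 30.58
ee_pos: [0.4629, 0.2265, 0.0915]
eef_rot: [-0.706, -0.046, 0.043, 0.706]
ft_force: [10.8, -4.1, -3.6]
width: 0.0216
```

>>> arm_command:
  targets:
    - [[0, 0, 0, 0, 0, 0], [0, 0, 0, 0, 0, 0], [0, 0, 0, 0, 0, 0], [0, 0, 0, 0, 0, 0], [0, 0, 0, 0, 0, 0], [0, -0.015, 0, 0, 0, 0], [0, -0.035, 0, 0, 0, 0], [0, -0.038, 0, 0, 0, 0], [0, -0.038, 0, 0, 0, 0]]
  hand: 0.5

```text
time: 31.33
ee_pos: [0.4596, 0.2272, 0.2185]
eef_rot: [-0.706, -0.045, 0.046, 0.706]
ft_force: [0.6, 0.2, 0.5]
width: 0.0438
```

Run:
```python
from h import *
go(.48,-.05,.25)
```

```text
t 31.33 pos [0.4596 0.2272 0.2185] yaw 7.35 down [-0.0013 -0.     -1.    ] j [ 0.23  0.17 -0.85  1.72  0.13  1.31 -0.52] F [0.6 0.2 0.5] w 0.0438
shift mm [ -15.2  -31.5 -277.5] rows>= 6.65
```

>>> arm_command:
  targets:
    - [[-0.002, -0.004, -0.036, 0, 0, 0], [-0.002, -0.004, -0.036, 0, 0, 0], [-0.002, -0.004, -0.036, 0, 0, 0], [-0.002, -0.004, -0.036, 0, 0, 0], [-0.002, -0.004, -0.036, 0, 0, 0], [-0.002, -0.004, -0.036, 0, 0, 0], [-0.002, -0.004, -0.036, 0, 0, 0], [0, 0, 0, 0, 0, 0], [0, 0, 0, 0, 0, 0], [0, 0, 0, 0, 0, 0]]

```text
time: 32.17
ee_pos: [0.4785, -0.0239, 0.2452]
eef_rot: [-0.706, -0.045, 0.045, 0.706]
ft_force: [-0.7, 0.7, -0.1]
width: 0.0435
```

Run:
```python
from h import *
s=cam("scene");d=cam("side");cv2.imwrite("pics/s9.png",s["pixels"]);crop(d,0,180,400,460,2,"d9.png")
go(.48,-.05,.25)
```

```text
t 32.27 pos [ 0.4784 -0.0232  0.2452] yaw 7.43 down [-1.e-04  2.e-04 -1.e+00] j [ 0.58  0.03 -0.63  1.77  0.02  1.35  0.07] F [ 0.4  0.1 -0.6] w 0.0436
shift mm [ -1.9  -4.8 -26.8] rows>= 0.64
```

View pics/s9.png

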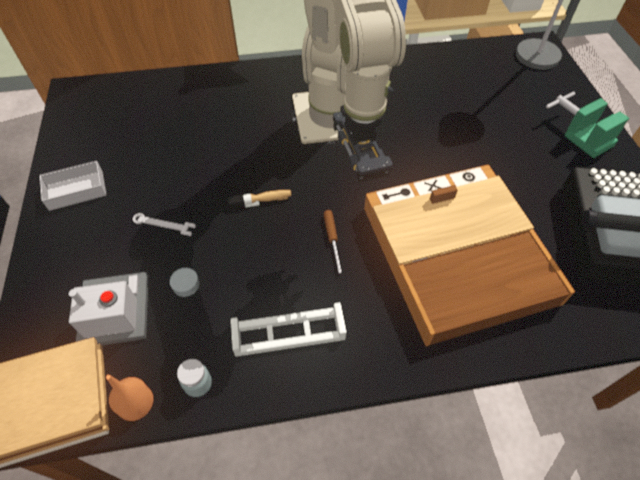

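View pics/d9.png

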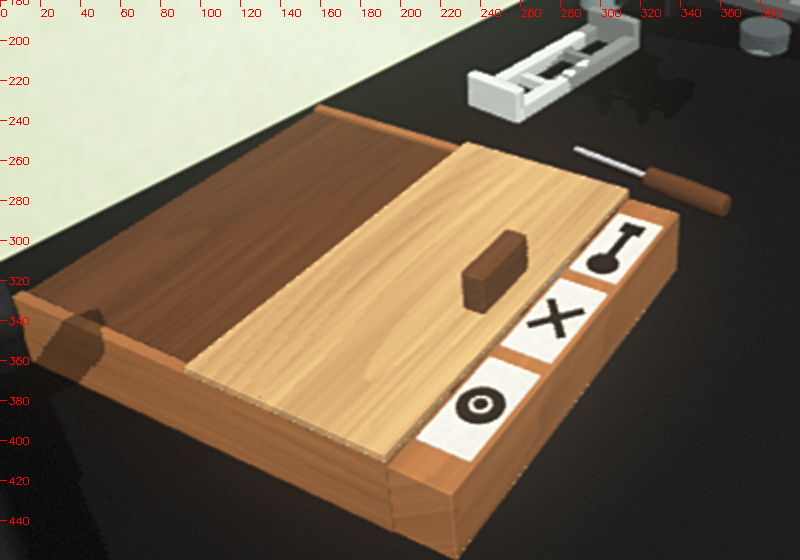

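The cover is fully shut against the front rail with no gap, and the bystanders look unmoved. The arm is clear of everything.

```bash
python3 -c "
from bench import r
print(r.close_job())"
```

```text
the job is handed in; nothing more can be done
None
```

The job is done and handed in, with the robot clock at about 32 s of the 72 s allowed. I slid the cover back to its stop, put the barrel and the lever in their slots, slid the cover shut again and moved the arm clear.

**What the last checks showed:**
- **Barrel:** a wrist picture after release showed it upright, spindle up and near the middle of its slot.
- **Lever:** wrist and side pictures showed it flat on its feet along its slot, with the round end towards the front. It was set down at about 10 N, a little firmer than the barrel at about 4 N.
- **Cover:** it travelled 185 mm from the open stop until it met resistance at the front. The last side picture shows no gap at the front rail.
- **Cross slot and other things:** the cross slot was empty in the last pictures before closing. By eye, the other things on the table look unmoved in the last scene picture; I did not measure them.

**Checks that failed or disagreed:**
- The fixed cameras and the wrist camera differed by 2–3 mm on where the case stands along its row of slots. I used the wrist value, and the last wrist check agreed with it to within about 1 mm.
- My attempt to measure the divider height from the scene and side pictures gave poor fits of 9–12 mm. I used the stated slot heights instead, and contact on setting each part down agreed with them.
- The first grip on the spindle was about 5 mm too high, so I opened the fingers, went lower and gripped it again before lifting.

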